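# Close sample pots on a lid press with a sliding carriage

## Task

Close all the sample pots on the hand press: draw the carriage out to the stop at its loading end, stand every pot upright in a nest of the carriage, then slide the carriage so that each pot in turn is squarely under the ram and pull the lever down its full stroke to press the lid fully home, easing the lever back up gently each time and never letting it fly back. Handle the pots only by their bodies and leave the lids to the press. At the end all closed pots stand in the carriage, which is back at the stop of its loading end with the lever up.

Things in the scene. Friction and masses are not known exactly. Their poses are not given: they have to be found in the camera images.
- press: Hand lid press of grey iron, fixed. Origin: on the bench under the ram axis; x away from the operator, y along the slideway to its loading end, z up. Base plate x -0.052..0.052, y -0.167..0.257, slideway top z 0.025. Column 52 mm square behind the slideway (x 0.048..0.100); head 52 mm wide, x -0.040..0.100, z 0.135..0.205, over the slideway. The lever's two arms pass it at y -0.040 and 0.040.
- carriage_travel (a joint): Travel of the carriage along the slideway, m: 0 at the stop of the loading end, growing as it slides along the press's -y, at most 0.226. Nest a is exactly under the ram at 0.100, nest b at 0.158, nest c at 0.216. Friction about 2.5 N; it stays where it is left. Lines scribed on its front edge at each nest centre meet a white line on the base plate's front.
- carriage_grip (a point): Grip of the carriage: black upright post, 24 mm across (27 mm at the rim), its top 18 mm above this point and clear for 33 mm below it. It stands on an arm 110 mm in front (press -x) of the row of nests, 20 mm beyond nest c towards the loading end. Axes as the press; moves with the carriage.
- nest_a (a point): Centre of the floor of nest a, a round pocket 52 mm wide and 10 mm deep with a 2 mm chamfer in the aluminium carriage (66 mm deep, 182 mm long, its top 10 mm above this point, floor 28 mm above the bench). Nests a, b, c lie 58 mm apart along the press's y; a is nearest the ram when the carriage is at the loading end (then 100 mm from the ram axis).
- nest_b (a point): Centre of the floor of nest b, the middle pocket of the carriage; as nest a.
- nest_c (a point): Centre of the floor of nest c, the pocket nearest the grip; as nest a.
- ram_foot (a point): Centre of the lower face of the ram's steel foot, 36 mm across. At rest it is 0.113 above the bench, 14 mm over the unclosed lid of a pot in a nest; it goes down 17 mm for every rad of the lever, 19 mm in all, which just closes a lid.
- lever (a joint): Pull lever, rad: 0 at rest (up), 1.13 at the bottom stop (full stroke). Drives the ram by rack and pinion; a lid closes in the last quarter of the stroke. A return spring lifts the grip with about 3 to 5 N, a lid adds about 3 N; let go, it flies up at 3 rad/s or more.
- lever_grip (a point): Middle of the lever's black cross-bar grip, 18 mm across, 60 mm long, along the press's y between two arms (57 mm apart inside). It moves on a 150 mm arc in the press's x-z plane: at lever angle q it is at lever_pivot + 0.150 * (-cos(1.309 - q), 0, sin(1.309 - q)) in press axes, so from height 0.317 nearly above the pivot towards the operator and down to 0.199. The bar may turn in the fingers.
- lever_pivot (a point): Axis of the lever (along the press's y), 0.172 above the bench, 30 mm behind the ram axis.
- pot_1: White sample pot, round and straight-sided, 48 mm in diameter, 56 mm to its shoulder, 71 mm to the top of its lid while that is not closed (66 mm when closed), 0.1 kg. Origin: centre of its underside; z up. Hold it by the white body, below the lid (about 35 mm above the underside). It may be absent.
- lid_1: Grey press-on lid of pot_1, 45 mm in diameter, 10 mm thick, sitting loosely on its neck with a 5 mm gap to the shoulder. Origin: centre of its underside, 61 mm above the pot's underside when unclosed, 56 mm when closed.
- lid_1_travel (a joint): How far lid_1 has been pressed on, m: 0 as found, 0.005 fully home. Takes about 22 N and stays where it has been pushed.
- pot_2: White sample pot, round and straight-sided, 48 mm in diameter, 56 mm to its shoulder, 71 mm to the top of its lid while that is not closed (66 mm when closed), 0.1 kg. Origin: centre of its underside; z up. Hold it by the white body, below the lid (about 35 mm above the underside). Same as pot_1; it may be absent.
- lid_2: Grey press-on lid of pot_2, 45 mm in diameter, 10 mm thick, sitting loosely on its neck with a 5 mm gap to the shoulder. Origin: centre of its underside, 61 mm above the pot's underside when unclosed, 56 mm when closed.
- lid_2_travel (a joint): How far lid_2 has been pressed on, m: 0 as found, 0.005 fully home. Takes about 22 N and stays where it has been pushed.
- pot_3: White sample pot, round and straight-sided, 48 mm in diameter, 56 mm to its shoulder, 71 mm to the top of its lid while that is not closed (66 mm when closed), 0.1 kg. Origin: centre of its underside; z up. Hold it by the white body, below the lid (about 35 mm above the underside). Same as pot_1; it may be absent.
- lid_3: Grey press-on lid of pot_3, 45 mm in diameter, 10 mm thick, sitting loosely on its neck with a 5 mm gap to the shoulder. Origin: centre of its underside, 61 mm above the pot's underside when unclosed, 56 mm when closed.
- lid_3_travel (a joint): How far lid_3 has been pressed on, m: 0 as found, 0.005 fully home. Takes about 22 N and stays where it has been pushed.
- mini_centrifuge: Small bench centrifuge with open lid, fixed, about 150 mm wide and up to 173 mm high, standing between the pots and the press: carry things over or round it.
- tube_rotator: Tube rotator, fixed, about 125 mm wide and 76 mm high. In the way only.
- vortex_mixer: Vortex mixer, fixed, white box 140 mm wide, 163 mm high with its black cup. In the way only.
- ram: The ram with its foot (its origin is point ram_foot).
Things that resemble listed ones, but are neither listed nor needed, are in the scene too. Leave any red look-alike of the pot_2 alone.

How it is judged:
On the way, in this order (a step that is already met when the one before it is completed fails the run):
1. every pot stands upright in a nest of the carriage, which is out at its loading end (within 12 mm) ((distance between pot_1 and nest_a below 0.006 m or distance between pot_1 and nest_b below 0.006 m or distance between pot_1 and nest_c below 0.006 m) and angle between each of pot_1, pot_2, pot_3's own z axis and vertical below 0.1 rad and (distance between pot_2 and nest_a below 0.006 m or distance between pot_2 and nest_b below 0.006 m or distance between pot_2 and nest_c below 0.006 m) and (distance between pot_3 and nest_a below 0.006 m or distance between pot_3 and nest_b below 0.006 m or distance between pot_3 and nest_c below 0.006 m) and value of joint carriage_travel below 0.012 m), for 0.2 s.
2. every lid has been pressed fully home (value of joint each of lid_1_travel, lid_2_travel, lid_3_travel above 0.004 m), for 0.1 s.
At the end, for the whole second after the job is handed in: Every pot stands upright (within 0.1 rad) in a nest, its underside within 6 mm of the nest's floor centre, at rest, its lid pressed on by more than 4 of its 5 mm; the carriage is within 6 mm of the stop at the loading end and the lever is up (under 0.08 rad) (all of step 2 and (distance between pot_1 and nest_a below 0.006 m or distance between pot_1 and nest_b below 0.006 m or distance between pot_1 and nest_c below 0.006 m) and angle between each of pot_1, pot_2, pot_3's own z axis and vertical below 0.1 rad and linear speed of each of pot_1, pot_2, pot_3 below 0.02 m/s and (distance between pot_2 and nest_a below 0.006 m or distance between pot_2 and nest_b below 0.006 m or distance between pot_2 and nest_c below 0.006 m) and (distance between pot_3 and nest_a below 0.006 m or distance between pot_3 and nest_b below 0.006 m or distance between pot_3 and nest_c below 0.006 m) and value of joint carriage_travel below 0.006 m and value of joint lever below 0.08 rad); the robot touches nothing.
It fails at once if the lever flies back up (faster than 2.5 rad/s) (velocity of joint lever below -2.5 rad/s).
It fails at once if the ram presses on a pot while the carriage is more than 4 mm off the positions that bring a nest under the ram ((contact force between ram and pot_1 above 3 N or contact force between ram and pot_2 above 3 N or contact force between ram and pot_3 above 3 N) and (value of joint carriage_travel below 0.096 m or value of joint carriage_travel above 0.104 m) and (value of joint carriage_travel below 0.154 m or value of joint carriage_travel above 0.162 m) and (value of joint carriage_travel below 0.212 m or value of joint carriage_travel above 0.22 m)).
It fails at once if the fingers squeeze or push lid_1 (over 8 N) (contact force between the fingers and lid_1 above 8 N).
It fails at once if the fingers squeeze or push lid_2 (over 8 N) (contact force between the fingers and lid_2 above 8 N).
It fails at once if the fingers squeeze or push lid_3 (over 8 N) (contact force between the fingers and lid_3 above 8 N).
Of pot_1, pot_2, pot_3 only 2 to 3 are there at a start; the rules pass over those that are not, and their reading is None.
At some moment in a run one of pot_1, pot_2, pot_3 may be knocked a few centimetres aside while the robot is not near it.
It also fails if it takes over 210 s, if anything falls off the work surface, if the arm or the gripper's body presses on something with over 40 N, if the wrist force passes 120 N, or if a joint passes its speed limit or range.

## Robot

A 6-joint arm with a two-finger parallel gripper is mounted at the origin on the work surface; the furniture and walls round the work are solid. World frame = base frame: x ahead of the robot, y to its left, z up, the work surface at z = 0. Lengths are in m, angles in rad, forces in N, time in s.
With the tool pointing down it reaches from about 0.35 to 0.725 m from the base axis. Payload 6 kg.
Tool frame: the origin (TCP) lies on the centre line of the jaws, within the pads' length; the fingertips stand arm.tip_reach ahead of it and the grasp point (between the pads) lies 5 mm behind it (arm.tip_reach is the distance from the TCP to the fingertips, in m); z points along the fingers, y is the line along which they close (so a half turn about z gives the same grasp; the last joint's range is limited). The gripper opens to 85 mm and grips with 20 to 120 N. Pads are 22 mm wide; open, the fingers measure 114 mm over their backs; the gripper's body (76 mm by 85 mm) begins 54 mm behind the grasp point. The pads swing forward as they close: fully open they stand 13 mm farther back than shut.
Start: joints at [-0.956, 0.04, 0.085, 0, -1.615, -0.334], TCP at [0.166, -0.576, 0.245] pointing down, gripper open.
Joint ranges: [-2.56, 2.56], [-1.29, 2.01], [-1.08, 1.49], [-3.29, 1.98], [-2.81, -0.18], [-2.99, 2.99]. Speed limits (rad/s): [2.57, 2.57, 3.01, 3.14, 3.14, 3.14].

## Interface

Orientations are given as a unit quaternion [w, x, y, z].
In Python, from cell import arm gives the robot as it stands. The module is installed in compiled form; this text tells all that it offers.
- The arm moves only by the tool servo_tool, never from a script. Its argument "deltas" is a list of rows, each a list of 5 numbers: the shift along the tool's x, y, z in cm, then the turn about the tool's z in rad, then the opening, from 0 (shut) to 1 (fully open). In form: [[x, y, z, roll, grip], ...]. A call has 1 to 10 rows; each row is the pose to reach, as a shift and turn from the pose commanded when the call began, along the tool's axes at that moment; what a row does not reach only later rows make up. A row lasts 1/10 s, in which the tool goes at most 50 mm and 8.59 degrees, less where a joint would pass 70% of its speed; a pose out of reach is approached as far as the arm can. A call with a gripper value outside its range is refused whole. The fingers move at their own pace and stop on an object; "newtons" is the grip in N (left out, the last holds). Time passes only in rows, so rows that repeat a pose let the fingers close. It gives the time, the measured TCP pose, the force, the opening and the grip force at its end, in the units of the state.
- arm.sense(): the state, without advancing time (a new reading comes with each control period).
- arm.snapshot(name): name is "scene" or "side" or "wrist"; returns (picture, depth): 480x640x3 uint8, blue, green, red; 480x640 float32, m along the optical axis (not along the pixel's ray), 0 where there is no reading.
- arm.calibration(name): a dict with "fx", "fy", "cx", "cy" (pixels), "T" (4x4, takes a point from camera to world coordinates). Camera axes: x right, y down, z forward; pixel columns grow to the right and rows downward; lengths in m; the calibration is good to about 2 mm. A picture is of the moment at which its call begins: read the wrist's pose just before it. calibration takes no time and is no camera call; for the wrist camera it gives the pose at the moment of the call.
- arm.hand_in(): hands the job in; it is judged then, once.
The state is a dict: "clock": time; "joint_pos": joint angles; "qd": joint speeds; "joint_torque": joint torques, N m; "eef_pos": TCP position; "orientation": TCP orientation; "contact_force": force on the tool from outside, world axes, zero at the start; "moment": the same for the moment, N m; "finger_gap": finger opening in m; "gripper_force": force on a finger pad.
Only numpy, scipy, OpenCV 4.12 (cv2) and the standard library are available. Lean on these libraries where they do the work, as an engineer would, in place of code of your own. Each camera call takes 0.05 s, during which the arm holds its last target. There are 200 camera calls.

## Working session

There is one attempt and no reset: what is moved stays moved. The work goes in short steps, Python scripts to look and compute and a tool call to move; the robot and the scene stay as the last step left them, time stands still between calls to the robot, and variables do not carry over. Pictures are saved under pics/ and viewed, at most 14 in all, crops included, and the job is handed in when it is done.

Besides the shell and the picture viewer there is one more tool, called by a JSON object that holds its "method" and its "body". servo_tool: Moves the arm, as the interface text tells. Its arguments: {"type":"object","properties":{"deltas":{"type":"array","items":{"type":"array","items":{"type":"number"}}},"newtons":{"type":"number"}},"required":["deltas"]}

```bash
mkdir -p pics
python3 - <<'E'
from cell import arm
import cv2,numpy as np
s=arm.sense();print(s, arm.tip_reach)
for n in("scene","side"):
    p,d=arm.snapshot(n);cv2.imwrite(f"pics/{n}0.png",p);np.save(f"{n}_d.npy",d)
    c=arm.calibration(n);print(n,{k:np.round(v,3).tolist() for k,v in c.items()})
E
```

```text
{'clock': 0.0, 'joint_pos': array([-9.56296793e-01,  4.08129770e-02,  8.37768429e-02, -4.76549054e-04,
       -1.61551492e+00, -3.33688333e-01]), 'qd': array([-1.57852543e-03,  5.61033683e-04,  6.25061555e-05, -7.77766849e-04,
       -3.04772261e-04,  1.65881040e-03]), 'joint_torque': array([-3.10839550e-04, -3.68218625e+01,  3.47417915e+01,  6.93211868e+00,
       -5.34641920e-03, -2.28862314e-05]), 'eef_pos': array([ 0.16626584, -0.57617074,  0.24425697]), 'orientation': array([-1.88754820e-04, -1.39955017e-01,  9.90157445e-01,  8.89272959e-04]), 'contact_force': array([ 1.01886123,  0.45858775, -0.37317664]), 'moment': array([ 0.0137055 , -0.03514674, -0.00640551]), 'gripper_force': 0.0, 'finger_gap': 0.0850501096039592} 0.014
scene {'fx': 508.732, 'fy': 508.732, 'cx': 321.386, 'cy': 248.375, 'T': [[-0.503, -0.604, 0.618, -0.305], [-0.864, 0.366, -0.345, 0.457], [-0.018, -0.708, -0.706, 1.07], [0.0, 0.0, 0.0, 1.0]]}
side {'fx': 464.075, 'fy': 464.075, 'cx': 313.258, 'cy': 237.098, 'T': [[0.839, -0.324, 0.437, -0.139], [-0.544, -0.464, 0.699, -0.99], [-0.024, -0.824, -0.566, 1.002], [0.0, 0.0, 0.0, 1.0]]}
```

View pics/scene0.png

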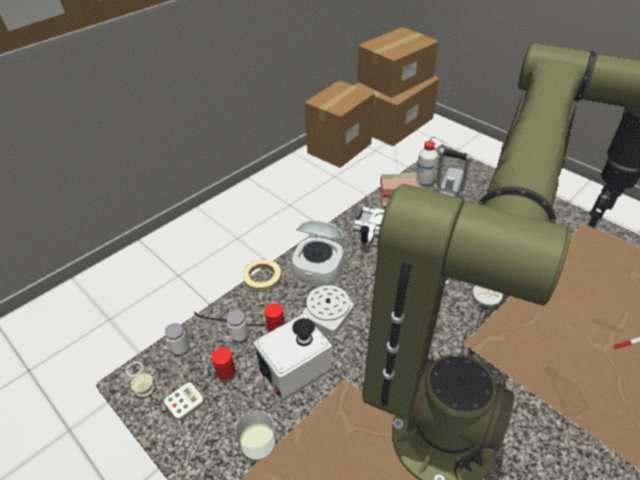

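View pics/side0.png

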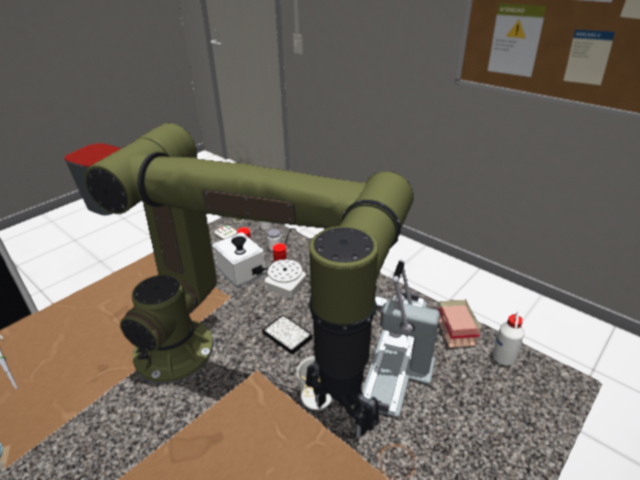

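The scene picture shows two pots with grey lids at (177,338) and (236,325), red look-alikes at (223,362) and (274,317), the centrifuge at (318,252) and the mixer at (295,355). In the side picture, the press is at (400,350) and its lever at (400,275).

```bash
cat > h.py <<'E'
from cell import arm
import cv2,numpy as np
def snap(n,f=None):
    c=arm.calibration(n);p,d=arm.snapshot(n)
    if f: cv2.imwrite(f"pics/{f}.png",p)
    return p,d,c
def cloud(d,c):
    v,u=np.mgrid[0:480,0:640]
    P=np.stack([(u-c["cx"])/c["fx"]*d,(v-c["cy"])/c["fy"]*d,d],-1)
    return P@c["T"][:3,:3].T+c["T"][:3,3]
def ray(u,v,z,c):
    r=c["T"][:3,:3]@np.array([(u-c["cx"])/c["fx"],(v-c["cy"])/c["fy"],1]);o=c["T"][:3,3]
    return o+r*(z-o[2])/r[2]
E
python3 - <<'E'
from h import *
p=cv2.imread("pics/scene0.png");d=np.load("scene_d.npy");W=cloud(d,arm.calibration("scene"))
for u,v in[(175,329),(236,316),(223,355),(274,310),(318,252),(295,345),(142,383),(328,300),(452,180),(360,220)]:print(u,v,np.round(W[v,u],3))
s=cv2.imread("pics/side0.png");D=np.load("side_d.npy");S=cloud(D,arm.calibration("side"))
print()
for u,v in[(400,268),(425,315),(385,350),(390,375),(390,400),(425,370),(315,395),(379,302),(275,235),(244,232)]:print(u,v,np.round(S[v,u],3))
a=cv2.resize(s[240:440,280:480],None,fx=2.9,fy=2.9,interpolation=cv2.INTER_CUBIC)
cv2.imwrite("pics/a.png",a)
b=cv2.resize(p[130:330,300:500],None,fx=2.9,fy=2.9,interpolation=cv2.INTER_CUBIC)
cv2.imwrite("pics/b.png",b)
E
```

```text
175 329 [0.515 0.41  0.071]
236 316 [0.477 0.267 0.07 ]
223 355 [0.39  0.337 0.066]
274 310 [0.449 0.176 0.064]
318 252 [ 0.559 -0.014  0.075]
295 345 [0.299 0.194 0.114]
142 383 [0.447 0.524 0.021]
328 300 [0.396 0.051 0.08 ]
452 180 [ 0.469 -0.379  0.235]
360 220 [ 0.668 -0.226  0.012]

400 268 [ 0.48  -0.378  0.327]
425 315 [ 0.517 -0.44   0.206]
385 350 [ 0.487 -0.346  0.015]
390 375 [ 0.44  -0.421  0.018]
390 400 [ 0.391 -0.478  0.017]
425 370 [ 0.516 -0.468  0.034]
315 395 [ 0.145 -0.526  0.273]
379 302 [ 0.584 -0.201  0.033]
275 235 [0.474 0.247 0.073]
244 232 [0.393 0.332 0.071]
```

View pics/a.png

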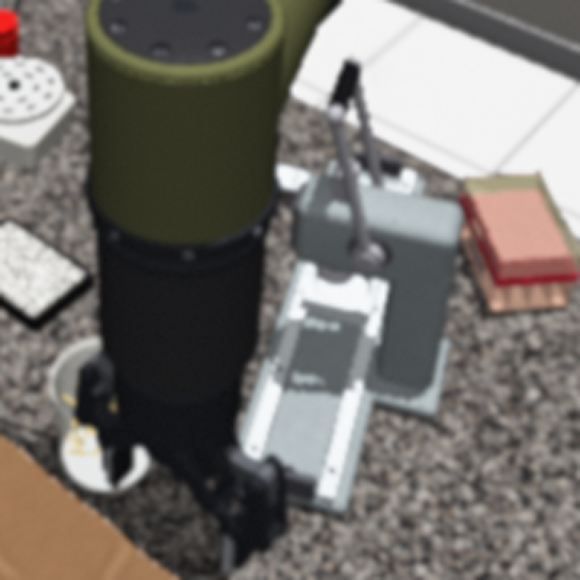

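The crop shows the slideway with its front end near crop (300,480), the head at (380,220) and the column at (410,330). The lever grip is at (347,80). I'll move the arm aside for a clear view and the wrist camera.

{"method": "servo_tool", "body": {"deltas": [[0,0,-5,0,1],[0,0,-10,0,1],[-4,4,-15,0,1],[-8,8,-18,0,1],[-12,11,-20,0,1],[-16,15,-20,0,1],[-20,18,-20,0,1],[-24,22,-20,0,1],[-28,26,-20,0,1],[-28,26,-20,0,1]]}}

```text
clock: 1.1
eef_pos: [0.3594, -0.2546, 0.445]
orientation: [0.0, -0.14, 0.99, 0.0]
contact_force: [1.2, -1.0, 0.1]
finger_gap: 0.0852
gripper_force: 0.0
```

Run:
```python
from h import *
s=arm.sense();print(s["eef_pos"],s["orientation"],s["joint_pos"])
c=arm.calibration("wrist");print(np.round(c["T"],3),c["fx"])
ims=[]
for n in("scene","side","wrist"):
    p,d,c=snap(n,n+"1");np.savez(n+"1.npz",d=d,T=c["T"],fx=c["fx"],fy=c["fy"],cx=c["cx"],cy=c["cy"]);ims.append(p)
m=np.vstack([np.hstack([ims[0],ims[1]]),np.hstack([ims[2],ims[2]*0])])
cv2.imwrite("pics/m1.png",cv2.resize(m,(800,600),interpolation=cv2.INTER_AREA))
```

```text
[ 0.35940752 -0.25463143  0.44503105] [ 8.56789192e-05 -1.39936792e-01  9.90160427e-01  1.28718621e-04] [-1.54218854e-01 -2.61403350e-01  1.84239789e-01 -3.28138313e-04
 -2.01635022e+00 -1.13592374e+00]
[[-0.278  0.919  0.28   0.288]
 [ 0.961  0.266  0.082 -0.276]
 [ 0.001  0.292 -0.956  0.574]
 [ 0.     0.     0.     1.   ]] 379.25526715589876
```

View pics/m1.png

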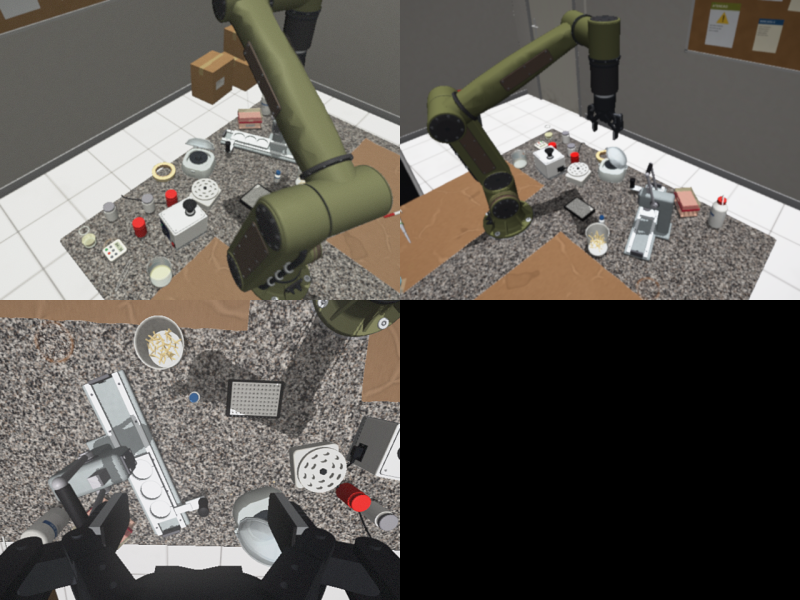

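The montage shows the whole press in the wrist view. The carriage lies toward the loading end, which is image down, with the post at wrist pixel ≈(320,331). Two pots are visible in the scene view. Next I'll zoom on the press.

Run:
```python
from h import *
p=cv2.imread("pics/wrist1.png")
a=cv2.resize(p[100:400,60:360],None,fx=2,fy=2,interpolation=cv2.INTER_CUBIC)
cv2.imwrite("pics/w1c.png",a)
```

```text
(no output)
```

View pics/w1c.png

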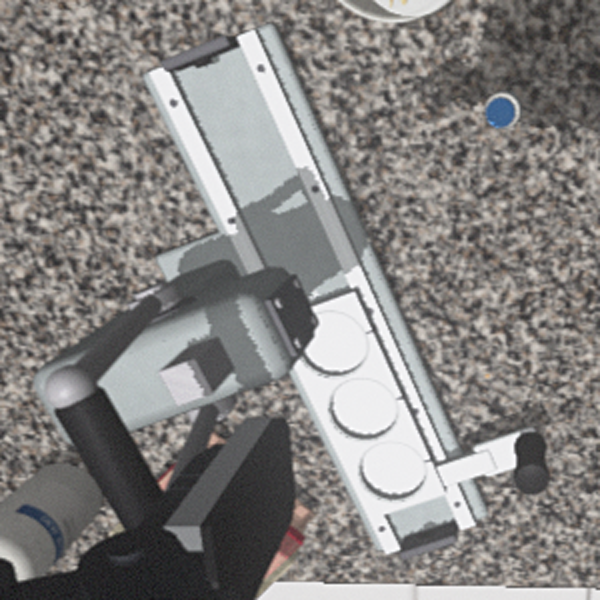

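The crop shows the nests at crop (333,342), (364,407) and (393,468), and the post top at (531,478). The base plate's ends are near (208,52) and (428,538), and there is a gap between the carriage and the loading end stop.

Run:
```python
from h import *
z=np.load("wrist1.npz");c={k:z[k] for k in("T","fx","fy","cx","cy")};W=cloud(z["d"],c)
P=lambda x,y:(60+x/2,100+y/2)
def R(x,y,h):return ray(*P(x,y),h,c)
def D(x,y):u,v=P(x,y);return np.round(W[int(v),int(u)],4)
for n,x,y in[("na",333,342),("nb",364,407),("nc",393,468)]:print(n,R(x,y,.038).round(4),D(x,y),D(x,y)[2])
na,nb,nc=[R(x,y,.038)[:2] for x,y in((333,342),(364,407),(393,468))]
# y-direction a->c is +y press
v=nc-na;print("len",np.linalg.norm(v),"yaw of y",np.arctan2(v[1],v[0]))
for n,x,y in[("posttop",531,478),("post side",528,445),("railfrontend",475,520),("railbackend",388,548),("rail front near",250,37),("rail back near",153,73),("lever",105,450),("lev2",130,490),("railtop",440,400),("basefront",440,410),("head",200,345),("stopload",430,540),("stopnear",205,52)]:print(n,D(x,y))
print(R(475,520,.025),R(388,548,.025),R(250,37,.025),R(153,73,.025))
# red & pots in scene
z2=np.load("scene1.npz");c2={k:z2[k] for k in("T","fx","fy","cx","cy")};W2=cloud(z2["d"],c2)
p=cv2.imread("pics/scene1.png");hsv=cv2.cvtColor(p,cv2.COLOR_BGR2HSV)
# lid-top plane: points at z .066-.076, cluster
for nm,lo,hi,ex in(("scene",.064,.078,W2),):
    m=((ex[...,2]>lo)&(ex[...,2]<hi)&(np.abs(ex[...,1])<.7)&(ex[...,0]>.1)&(ex[...,0]<.8)).astype(np.uint8)
    n,l,st,ce=cv2.connectedComponentsWithStats(m)
    for i in range(1,n):
        if st[i,4]>40:
            q=ex[l==i];print(st[i],q.mean(0).round(3),(q.max(0)-q.min(0)).round(3),hsv[l==i].mean(0).round(0))
```

```text
na [ 0.5293 -0.3451  0.038 ] [ 0.5331 -0.3469  0.0299] 0.0299
nb [ 0.5753 -0.3102  0.038 ] [ 0.5797 -0.3111  0.028 ] 0.028
nc [ 0.6208 -0.2757  0.038 ] [ 0.6256 -0.2765  0.0306] 0.0306
len 0.11478547736738712 yaw of y 0.6485413476532275
posttop [ 0.5722 -0.1774  0.0834]
post side [ 0.5646 -0.1805  0.0477]
railfrontend [ 0.6576 -0.199   0.0243]
railbackend [ 0.7029 -0.2614  0.0266]
rail front near [ 0.3313 -0.4505  0.0254]
rail back near [ 0.3745 -0.5121  0.0237]
lever [ 0.4663 -0.378   0.3258]
lev2 [ 0.4807 -0.3667  0.3252]
railtop [ 0.5661 -0.2542  0.0106]
basefront [ 0.5716 -0.2521  0.0169]
head [ 0.4738 -0.3878  0.2089]
stopload [ 0.679  -0.2302  0.0354]
stopnear [ 0.3492 -0.4739  0.0389]
[ 0.65691436 -0.19830523  0.025     ] [ 0.70418263 -0.26140637  0.025     ] [ 0.33192842 -0.45053158  0.025     ] [ 0.3747527  -0.51072521  0.025     ]
[381 173  40  19 614] [ 0.702 -0.398  0.071] [0.121 0.139 0.013] [ 13.  65. 186.]
[301 239  32  25 499] [ 0.568 -0.017  0.069] [0.095 0.091 0.014] [97. 24. 76.]
[ 307  286   43   35 1138] [0.393 0.053 0.073] [0.11  0.109 0.014] [ 36.   7. 210.]
[264 303  19  15 221] [0.446 0.179 0.069] [0.048 0.044 0.01 ] [  2. 190. 225.]
[226 310  19  16 225] [0.475 0.27  0.068] [0.047 0.045 0.01 ] [118.   5. 157.]
[164 323  20  17 241] [0.515 0.414 0.068] [0.049 0.045 0.01 ] [118.   5. 158.]
[212 347  20  19 272] [0.388 0.342 0.069] [0.049 0.045 0.01 ] [  2. 191. 225.]
[256 355  76  34 292] [0.267 0.225 0.072] [0.106 0.158 0.014] [ 49.  22. 108.]
[235 411  39  23 126] [0.216 0.347 0.07 ] [0.056 0.077 0.014] [ 33.  12. 148.]
[238 428  36  21 101] [0.158 0.359 0.071] [0.037 0.072 0.013] [ 35.  22. 207.]
```

{"method": "servo_tool", "body": {"deltas": [[-3,0.2,2,0.14,1],[-6,0.4,5,0.28,0.8],[-9,0.7,8,0.42,0.6],[-12,0.9,11,0.56,0.6],[-15,1.1,14,0.7,0.6],[-18,1.3,17,0.84,0.6],[-21,1.5,20,0.98,0.6],[-22.5,1.65,23,1.1,0.6],[-22.5,1.65,26,1.2,0.6],[-22.5,1.65,26,1.2,0.6]]}}

```text
clock: 2.25
eef_pos: [0.5683, -0.1789, 0.1791]
orientation: [-0.005, 0.445, 0.896, -0.001]
contact_force: [-0.1, 0.4, -0.8]
finger_gap: 0.0511
gripper_force: 0.0
```

Run:
```python
from h import *
s=arm.sense();print(s["eef_pos"],s["orientation"],s["joint_pos"],s["finger_gap"])
p,d,c=snap("wrist","w2");W=cloud(d,c)
q=W.reshape(-1,3);g=p.reshape(-1,3).max(1)
m=(abs(q[:,2]-.083)<.004)&(np.hypot(q[:,0]-.571,q[:,1]+.177)<.03)
print(m.sum(),q[m].mean(0),q[m].max(0),q[m].min(0))
m=(q[:,2]>.1)&(q[:,2]<.2)&(d.ravel()>.1)&(np.hypot(q[:,0]-.57,q[:,1]+.02)<.12);print(q[m].min(0),q[m].max(0))
```

```text
[ 0.56827107 -0.17885121  0.17905102] [-0.00481494  0.44457869  0.89572573 -0.00142351] [ 3.00153722e-02  4.02589937e-02 -3.46090123e-02 -2.03146392e-03
 -1.50576368e+00 -2.52208995e+00] 0.051079480103703445
1316 [ 0.57357162 -0.17529999  0.08209851] [ 0.58714063 -0.16254959  0.08471756] [ 0.56093558 -0.18914311  0.07902712]
[ 0.5228295  -0.09109048  0.10010899] [ 0.64191393 -0.02457078  0.16904122]
```

View pics/w2.png

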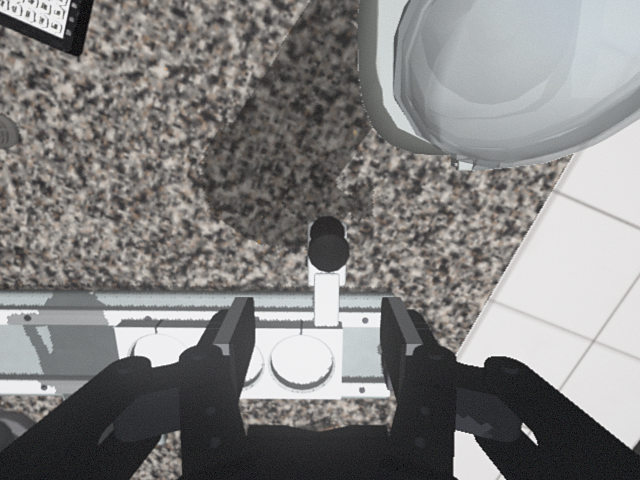

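The wrist view shows the post top at (328,250), with the centrifuge well to its upper right. I'll descend onto the post.

{"method": "servo_tool", "body": {"deltas": [[-0.1,0.3,3,0,0.6],[-0.1,0.3,6,0,0.6],[-0.1,0.3,9,0,0.6],[-0.1,0.3,11.5,0,0.6],[-0.1,0.3,11.5,0,0.6],[-0.1,0.3,11.5,0,0.6]]}}

```text
clock: 2.9
eef_pos: [0.5744, -0.1783, 0.0728]
orientation: [0.001, 0.443, 0.896, 0.0]
contact_force: [1.2, -0.4, 1.2]
finger_gap: 0.051
gripper_force: 0.0
```

{"method": "servo_tool", "body": {"deltas": [[0.1,0,0.9,0,0.6],[0.1,0,0.9,0,0],[0.1,0,0.9,0,0],[0.1,0,0.9,0,0],[0.1,0,0.9,0,0],[0.1,1,0.9,0,0],[0.1,2,0.9,0,0],[0.1,3,0.9,0,0],[0.1,3.5,0.9,0,0],[0.1,3.5,0.9,0,0]], "newtons": 40}}

```text
clock: 3.9
eef_pos: [0.6022, -0.1548, 0.0621]
orientation: [0.001, 0.443, 0.896, 0.0]
contact_force: [0.2, 0.6, 5.2]
finger_gap: 0.0227
gripper_force: 39.8
```

{"method": "servo_tool", "body": {"deltas": [[0,0.2,0,0,0],[0,0.3,0,0,0],[0,0.3,0,0,0],[0,0.4,0,0,0],[0,0.4,0,0,0]]}}

```text
clock: 4.4
eef_pos: [0.6045, -0.153, 0.0621]
orientation: [0.001, 0.443, 0.896, -0.0]
contact_force: [-2.5, -0.2, 5.5]
finger_gap: 0.0232
gripper_force: 39.9
```

{"method": "servo_tool", "body": {"deltas": [[0,0.2,0,0,0],[0,0.3,0,0,0],[0,0.3,0,0,0],[0,0.3,0,0,0]]}}

```text
clock: 4.8
eef_pos: [0.6047, -0.1529, 0.062]
orientation: [-0.001, 0.444, 0.896, -0.002]
contact_force: [-11.1, -5.0, 7.8]
finger_gap: 0.0232
gripper_force: 40.5
```

{"method": "servo_tool", "body": {"deltas": [[0,0.2,0,0,0],[0,0.3,0,0,0],[0,0.3,0,0,0],[0,0.3,0,0,0]]}}

```text
clock: 5.2
eef_pos: [0.6048, -0.1528, 0.062]
orientation: [-0.003, 0.445, 0.896, -0.004]
contact_force: [-19.4, -9.8, 12.9]
finger_gap: 0.0232
gripper_force: 41.7
```

{"method": "servo_tool", "body": {"deltas": [[0,-0.55,0,0,0],[0,-0.55,0,0,0],[0,-0.55,0,0,0.6],[0,-0.55,0,0,0.6],[0,-0.55,-4,0,0.6],[0,-0.55,-8,0,0.6],[0,-0.55,-12,0,0.6],[0,-0.55,-16,0,0.6],[0,-0.55,-20,0,0.6],[0,-0.55,-20,0,0.6]]}}

```text
clock: 6.2
eef_pos: [0.6062, -0.1531, 0.2682]
orientation: [0.005, 0.444, 0.896, 0.002]
contact_force: [0.1, -0.2, -0.3]
finger_gap: 0.0511
gripper_force: 0.0
```

Run:
```python
from h import *
s=arm.sense();print(s["eef_pos"],s["orientation"])
p,d,c=snap("wrist","w3");W=cloud(d,c);q=W.reshape(-1,3)
m=(abs(q[:,2]-.083)<.005)&(np.hypot(q[:,0]-.604,q[:,1]+.153)<.03);print("post",m.sum(),(q[m].max(0)+q[m].min(0))/2)
# nests: floor pixels ~z .028 enclosed; find via depth
yh=np.array([.797,.604]);xh=np.array([.604,-.797]);o=np.array([.481,-.3825])
for y in(.1,.158,.216):
    n=o+yh*y; n3=np.append(n,.038)
    r=(n3-c["T"][:3,3])@c["T"][:3,:3];print(y,n,r[0]/r[2]*c["fx"]+c["cx"],r[1]/r[2]*c["fy"]+c["cy"])
cv2.imwrite("pics/w3c.png",cv2.resize(p[200:440,150:450],None,fx=2.5,fy=2.5,interpolation=cv2.INTER_CUBIC))
```

```text
[ 0.60618156 -0.15310906  0.2682401 ] [0.00503962 0.44358483 0.89621693 0.00152074]
post 742 [ 0.60460944 -0.15298181  0.08170873]
0.1 [ 0.5607 -0.3221] 182.4966173436291 305.99025775179405
0.158 [ 0.606926 -0.287068] 238.2154923558584 305.98324926408424
0.216 [ 0.653152 -0.252036] 293.7904568689644 305.9762588778699
```

View pics/w3c.png

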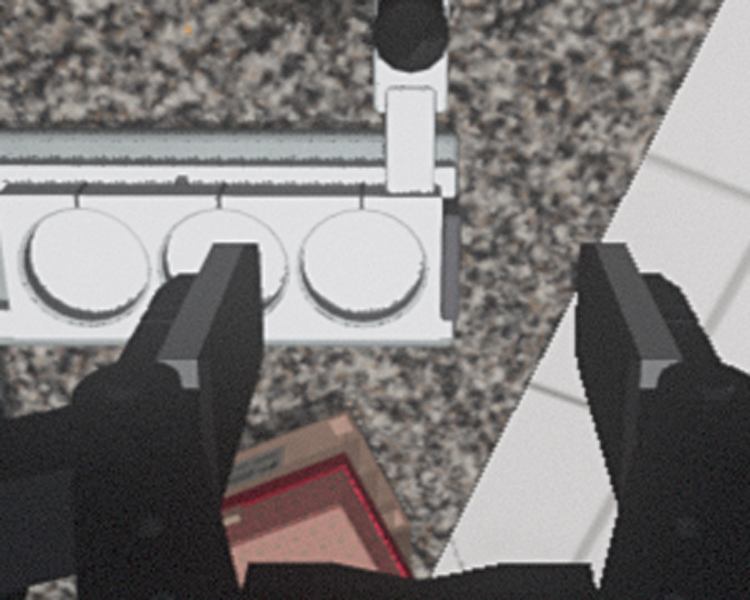

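Nests sit at wrist pixels a (184,305), b (239,306) and c (295,306), within about 1 mm of the prediction. The carriage is at its stop. Now over to the pots.

{"method": "servo_tool", "body": {"deltas": [[4,1,-4,-0.14,0.6],[8,2.2,-8,-0.28,0.8],[12,3.4,-8,-0.42,1],[16,4.6,-8,-0.56,1],[20,5.7,-8,-0.7,1],[24,6.8,-8,-0.84,1],[28,8,-8,-0.98,1],[32,9.2,-8,-1.12,1],[36,10.4,-8,-1.26,1],[39,11,-8,-1.4,1]]}}

```text
clock: 7.25
eef_pos: [0.4541, 0.2266, 0.3393]
orientation: [-0.001, -0.242, 0.97, -0.0]
contact_force: [0.2, -0.6, 0.4]
finger_gap: 0.0853
gripper_force: 0.0
```

```bash
cat >> h.py <<'E'
def lids(W,p,lo=.06,hi=.078,minA=60):
    hsv=cv2.cvtColor(p,cv2.COLOR_BGR2HSV)
    m=((W[...,2]>lo)&(W[...,2]<hi)).astype(np.uint8)
    n,l,st,ce=cv2.connectedComponentsWithStats(m)
    for i in range(1,n):
        if st[i,4]>minA:
            k=l==i;q=W[k];a,b=np.percentile(q,1,0),np.percentile(q,99,0)
            print(st[i],ce[i].round(0),"mid",((a+b)/2).round(4),"size",(b-a).round(3),hsv[k].mean(0).round(0))
E
python3 - <<'E'
from h import *
s=arm.sense();print(s["eef_pos"],s["orientation"],s["joint_pos"])
p,d,c=snap("wrist","w4");W=cloud(d,c);lids(W,p)
E
```

```text
[0.45409349 0.22663512 0.33927274] [-1.20046501e-03 -2.41699876e-01  9.70350287e-01 -2.21091787e-04] [ 8.59770254e-01 -1.71972529e-01  5.55424144e-02 -1.05318863e-03
 -1.80052662e+00 -1.94257033e+00]
[  125     1   115   125 10710] [182.  63.] mid [0.3994 0.0519 0.0718] size [0.1   0.102 0.012] [ 30.   5. 185.]
[ 521    0   96   64 1475] [567.  32.] mid [0.1961 0.3507 0.0689] size [0.067 0.077 0.018] [ 38.  13. 132.]
[267  32  16  24 140] [274.  44.] mid [0.3394 0.1177 0.0612] size [0.019 0.01  0.002] [85. 11. 63.]
[   2  121  135  128 9830] [ 71. 184.] mid [ 0.5674 -0.0141  0.0686] size [0.136 0.136 0.016] [ 93.  17. 118.]
[ 257  154   45   45 1526] [279. 176.] mid [0.4499 0.1791 0.0701] size [0.043 0.043 0.006] [ 12. 167. 165.]
[ 418  178   45   44 1501] [440. 200.] mid [0.3924 0.341  0.069 ] size [0.043 0.043 0.009] [  3. 179. 207.]
[ 321  217   42   42 1354] [341. 238.] mid [0.4785 0.2688 0.0693] size [0.043 0.043 0.008] [128.   9. 155.]
[412 303  32  38 560] [423. 320.] mid [0.519  0.4042 0.0682] size [0.044 0.027 0.01 ] [115.   9. 130.]
```

View pics/w4.png

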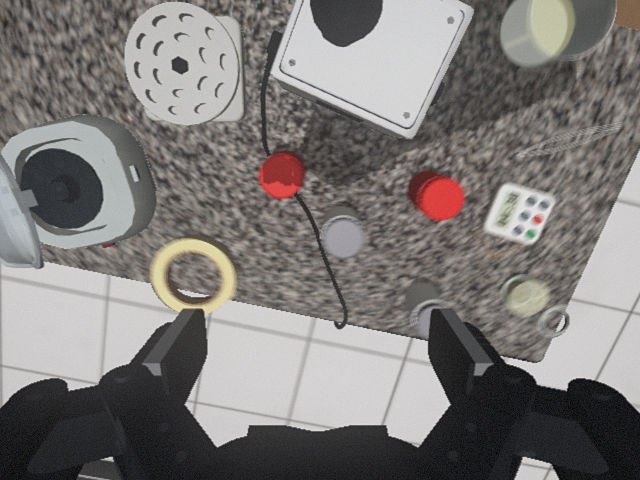

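The wrist view shows only two pots, with lids at (341,238) and (425,320); the third is absent. The red look-alikes are at (281,175) and (440,198). I'll approach pot one.

{"method": "servo_tool", "body": {"deltas": [[-2,1.3,0,-0.08,1],[-4.1,2.6,0,-0.16,1],[-4.1,2.6,5,-0.16,1],[-4.1,2.6,10,-0.16,1],[-4.1,2.6,15,-0.16,1],[-4.1,2.6,17,-0.16,1],[-4.1,2.6,17,-0.16,1],[-4.1,2.6,17,-0.16,1]]}}

```text
clock: 8.1
eef_pos: [0.4799, 0.2662, 0.1715]
orientation: [0.0, -0.315, 0.949, -0.0]
contact_force: [0.2, -0.6, 1.5]
finger_gap: 0.0852
gripper_force: 0.0
```

```bash
cat >> h.py <<'E'
def rel(tx,ty):
    s=arm.sense();w,x,y,z=s["orientation"]
    from scipy.spatial.transform import Rotation as R
    M=R.from_quat([x,y,z,w]).as_matrix();d=np.array([tx,ty])-s["eef_pos"][:2]
    print("pos",s["eef_pos"].round(4),"yaw",round(float(np.arctan2(M[1,1],M[0,1])),4),"cm tx,ty",(100*d@M[:2,:2]).round(2),"F",s["contact_force"].round(1),"gap",round(s["finger_gap"],4),round(s["gripper_force"],1))
E
python3 - <<'E'
from h import *
p,d,c=snap("wrist","w5");W=cloud(d,c);lids(W,p,.062,.078,300)
rel(.4785,.2688)
E
```

```text
[ 322    0  138   88 1144] [391.  45.] mid [0.3616 0.2276 0.0699] size [0.009 0.083 0.016] [53. 10. 87.]
[ 189   82   81   83 5129] [229. 123.] mid [0.4501 0.1791 0.0698] size [0.043 0.043 0.007] [  1. 173. 232.]
[ 459  172   80   75 4469] [499. 209.] mid [0.3927 0.3408 0.0687] size [0.043 0.043 0.009] [ 14. 185. 167.]
[ 287  213   72   71 3907] [323. 248.] mid [0.4785 0.2686 0.0692] size [0.043 0.043 0.008] [128.   9. 119.]
[ 414  374   37   55 1232] [431. 401.] mid [0.5246 0.4032 0.0681] size [0.033 0.025 0.01 ] [125.  10. 148.]
pos [0.4803 0.2666 0.1728] yaw 2.2117 cm tx,ty [0.01 0.28] F [0.4 0.7 0.7] gap 0.0852 0.0
```

{"method": "servo_tool", "body": {"deltas": [[0,0.3,4,0,1],[0,0.3,8,0,1],[0,0.3,11,0,1],[0,0.3,13,0,1],[0,0.3,14,0,1],[0,0.3,14,0,1],[0,0.3,14,0,1]]}}

```text
clock: 8.85
eef_pos: [0.4788, 0.2695, 0.0332]
orientation: [0.001, -0.315, 0.949, 0.0]
contact_force: [-0.2, -0.5, 0.1]
finger_gap: 0.0854
gripper_force: 0.0
```

```bash
python3 -c "
from h import *
rel(.4785,.2688)"
```

```text
pos [0.4788 0.2695 0.0332] yaw 2.2118 cm tx,ty [ 0.07 -0.04] F [-0.2 -0.5  0.1] gap 0.0854 0.0
```

{"method": "servo_tool", "body": {"deltas": [[0,0,0.2,0,0.2],[0,0,0.2,0,0.2],[0,0,0.2,0,0.2],[0,0,0.2,0,0.2],[0,0,-3,0,0.2],[0,0,-7,0,0.2],[0,0,-12,0,0.2],[0,0,-17,0,0.2],[0,0,-22,0,0.2],[0,0,-26,0,0.2]], "newtons": 35}}

```text
clock: 9.85
eef_pos: [0.4778, 0.2684, 0.2943]
orientation: [0.001, -0.315, 0.949, 0.0]
contact_force: [0.5, 0.6, -0.8]
finger_gap: 0.0469
gripper_force: 36.6
```

```bash
python3 -c "
from h import *
rel(.6543,-.252)"
```

```text
pos [0.4778 0.2684 0.2943] yaw 2.2115 cm tx,ty [ 16.96 -52.27] F [ 0.5  0.6 -0.8] gap 0.0469 36.6
```

{"method": "servo_tool", "body": {"deltas": [[0.8,-2.5,0,0,0.2],[2,-6,0,0,0.2],[3.3,-10,0,0,0.2],[4.6,-14,0,0,0.2],[5.9,-18,0,0,0.2],[7.2,-22,0,0,0.2],[8.5,-26,0,0,0.2],[9.8,-30,0,0,0.2],[11.1,-34,0,0,0.2],[12.4,-38,0,0,0.2]]}}

```text
clock: 10.85
eef_pos: [0.6058, -0.1117, 0.2906]
orientation: [-0.0, -0.315, 0.949, 0.0]
contact_force: [0.3, 1.6, -1.1]
finger_gap: 0.0474
gripper_force: 36.5
```

{"method": "servo_tool", "body": {"deltas": [[1.3,-4,0,0,0.2],[2.5,-8,0,0,0.2],[3.6,-11.5,0,0,0.2],[4.4,-13.7,0,0,0.2],[4.5,-14.1,4,0,0.2],[4.5,-14.1,9,0,0.2],[4.5,-14.1,14,0,0.2],[4.5,-14.1,17,0,0.2],[4.5,-14.1,17,0,0.2],[4.5,-14.1,17,0,0.2]]}}

```text
clock: 11.85
eef_pos: [0.654, -0.2504, 0.1219]
orientation: [-0.0, -0.315, 0.949, -0.0]
contact_force: [0.3, -0.1, -0.4]
finger_gap: 0.047
gripper_force: 36.6
```

Run:
```python
from h import *
rel(.6543,-.252)
p,d,c=snap("wrist","w6")
```

```text
pos [ 0.654  -0.2504  0.1219] yaw 2.2117 cm tx,ty [ 0.07 -0.15] F [ 0.3 -0.1 -0.4] gap 0.047 36.6
```

View pics/w6.png

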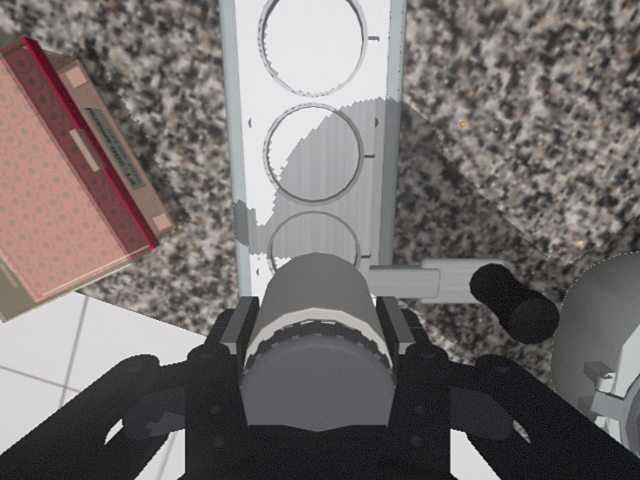

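The pot is held upright and above nest c. Nest b is at (313,153) and nest a at (313,45). I'll cast those two as a check.

Run:
```python
from h import *
c=arm.calibration("wrist");p=cv2.imread("pics/w6.png")
yh=np.array([.797,.604])
for u,v,k in((312,153,1),(313,44,2)):
    n=ray(u,v,.038,c)[:2];print(n,"-> c",n+yh*.058*k)
s=arm.sense()["eef_pos"]
r=(np.append(s[:2],.038)-c["T"][:3,3])@c["T"][:3,:3];print("tcp px",r[0]/r[2]*c["fx"]+c["cx"])
```

```text
[ 0.60862371 -0.28980341] -> c [ 0.65484971 -0.25477141]
[ 0.5646825  -0.32173557] -> c [ 0.6571345  -0.25167157]
tcp px 318.76407211338574
```

{"method": "servo_tool", "body": {"deltas": [[0,-0.27,2,0,0.2],[0,-0.27,4,0,0.2],[0,-0.27,4.8,0,0.2],[0,-0.27,5.2,0,0.2],[0,-0.27,5.6,0,0.2],[0,-0.27,5.6,0,0.2]]}}

```text
clock: 12.5
eef_pos: [0.6559, -0.2523, 0.066]
orientation: [0.001, -0.315, 0.949, -0.0]
contact_force: [-0.4, -0.3, -0.5]
finger_gap: 0.047
gripper_force: 36.6
```

```bash
python3 -c "
from h import *
rel(.655,-.2527)"
```

```text
pos [ 0.6559 -0.2523  0.066 ] yaw 2.2117 cm tx,ty [0.09 0.02] F [-0.4 -0.3 -0.5] gap 0.047 36.6
```

{"method": "servo_tool", "body": {"deltas": [[0,0,0.3,0,0.2],[0,0,0.5,0,0.2],[0,0,0.65,0,0.2],[0,0,0.65,0,0.2]]}}

```text
clock: 12.9
eef_pos: [0.6553, -0.2522, 0.0583]
orientation: [-0.0, -0.315, 0.949, 0.0]
contact_force: [-0.1, -0.7, -2.5]
finger_gap: 0.0474
gripper_force: 36.7
```

{"method": "servo_tool", "body": {"deltas": [[0,0,0.05,0,0.2],[0,0,0.05,0,0.9],[0,0,0.05,0,0.9],[0,0,0.05,0,0.9],[0,0,-3,0,0.9],[0,0,-7,0,0.9],[0,0,-12,0,0.9],[0,0,-17,0,0.9],[0,0,-22,0,0.9],[0,0,-22,0,0.9]]}}

```text
clock: 13.9
eef_pos: [0.6568, -0.2535, 0.2895]
orientation: [0.006, -0.315, 0.949, -0.005]
contact_force: [-0.4, -0.8, 1.1]
finger_gap: 0.077
gripper_force: 0.0
```

Run:
```python
from h import *
p,d,c=snap("wrist","w7");W=cloud(d,c);lids(W,p,.09,.104,300)
p,d,c=snap("scene","s7");W=cloud(d,c);lids(W,p,.06,.076,100)
rel(.5185,.413)
```

```text
[  0  69  16  61 635] [  6. 100.] mid [ 0.7369 -0.5168  0.0968] size [0.039 0.02  0.013] [37. 10. 86.]
[ 296  188   54   54 2180] [323. 214.] mid [ 0.6557 -0.2524  0.0976] size [0.043 0.043 0.007] [127.   9. 122.]
[501 230  56  92 681] [519. 267.] mid [ 0.5897 -0.0742  0.0971] size [0.083 0.032 0.014] [96. 11. 96.]
[   0    0  322  124 1204] [151.  63.] mid [ 2.0248 -0.1542  0.068 ] size [0.439 1.622 0.016] [24. 17. 95.]
[523   0 117  31 405] [584.  15.] mid [ 1.3526 -1.9974  0.0681] size [0.562 0.164 0.015] [ 24.  17. 101.]
[293 237  47  37 913] [316. 254.] mid [ 0.5626 -0.0117  0.0674] size [0.125 0.124 0.015] [ 85.  17. 132.]
[479 264  31  16 135] [495. 269.] mid [ 0.2561 -0.378   0.068 ] size [0.066 0.05  0.015] [ 31.  14. 136.]
[475 275  33  18 129] [489. 287.] mid [ 0.2386 -0.3448  0.068 ] size [0.067 0.056 0.016] [ 26.  38. 180.]
[307 286  41  35 993] [327. 303.] mid [0.3955 0.0533 0.0693] size [0.103 0.1   0.013] [ 36.   7. 208.]
[264 303  19  16 237] [273. 311.] mid [0.4462 0.1796 0.0669] size [0.045 0.044 0.012] [  4. 190. 219.]
[164 323  20  17 257] [174. 331.] mid [0.5157 0.4133 0.067 ] size [0.045 0.043 0.012] [111.   6. 157.]
[212 347  20  19 288] [221. 356.] mid [0.3889 0.3421 0.0671] size [0.043 0.043 0.012] [  3. 191. 221.]
[259 356  73  35 279] [295. 374.] mid [0.2749 0.2053 0.068 ] size [0.066 0.154 0.016] [ 40.  16. 119.]
[235 411  39  25 150] [251. 417.] mid [0.2064 0.3499 0.068 ] size [0.043 0.076 0.015] [ 35.  12. 145.]
[237 431  37  19 127] [257. 444.] mid [0.1662 0.3553 0.0679] size [0.037 0.069 0.015] [ 36.  21. 204.]
pos [ 0.656  -0.2521  0.2809] yaw 2.2117 cm tx,ty [-28.75  61.54] F [ 0.3 -0.1 -1. ] gap 0.0771 0.0
```

Pot one is seated in nest c: its lid top is at 0.098 and centred at (0.656,-0.252). Next, pot two.

{"method": "servo_tool", "body": {"deltas": [[-1.8,4,0,0,1],[-3.7,8,0,0,1],[-5.6,12,0,0,1],[-7.5,16,0,0,1],[-9.3,20,0,0,1],[-11.2,24,0,0,1],[-13.1,28,0,0,1],[-15,32,0,0,1],[-16.8,36,0,0,1],[-18.7,40,0,0,1]]}}

```text
clock: 15.0
eef_pos: [0.5651, 0.1819, 0.2769]
orientation: [-0.001, -0.315, 0.949, -0.0]
contact_force: [1.2, 0.4, -0.7]
finger_gap: 0.0851
gripper_force: 0.0
```

{"method": "servo_tool", "body": {"deltas": [[-1.8,4,0,0,1],[-3.7,8,0,0,1],[-5.6,12,0,0,1],[-7.5,16,0,0,1],[-9.3,20,0,0,1],[-10,21.5,3,0,1],[-10,21.5,7,0,1],[-10,21.5,11,0,1],[-10,21.5,11,0,1],[-10,21.5,11,0,1]]}}

```text
clock: 16.0
eef_pos: [0.5178, 0.4118, 0.1683]
orientation: [-0.001, -0.315, 0.949, -0.001]
contact_force: [0.4, 0.5, 1.9]
finger_gap: 0.0855
gripper_force: 0.0
```

Run:
```python
from h import *
p,d,c=snap("wrist","w8");W=cloud(d,c);lids(W,p,.062,.078,1000)
rel(.5193,.4127)
```

```text
[ 311    0   87   44 2789] [353.  18.] mid [0.4001 0.3462 0.0687] size [0.03  0.035 0.009] [  4. 178. 211.]
[ 283  217   73   71 3995] [319. 252.] mid [0.5188 0.413  0.0692] size [0.043 0.043 0.008] [127.   9. 112.]
pos [0.5186 0.4125 0.1707] yaw 2.2116 cm tx,ty [-0.07 -0.03] F [0.6 0.5 0.9] gap 0.0854 0.0
```

{"method": "servo_tool", "body": {"deltas": [[0,0,4,0,1],[0,0,8,0,1],[0,0,11,0,1],[0,0,13,0,1],[0,0,14,0,1],[0,0,14,0,1]]}}

```text
clock: 16.65
eef_pos: [0.5183, 0.4127, 0.0295]
orientation: [0.0, -0.315, 0.949, 0.0]
contact_force: [-0.2, -0.5, -0.0]
finger_gap: 0.0855
gripper_force: 0.0
```

```bash
python3 -c "
from h import *
rel(.5188,.413)"
```

```text
pos [0.5183 0.4127 0.0295] yaw 2.2115 cm tx,ty [-0.06 -0.01] F [-0.2 -0.5 -0. ] gap 0.0855 0.0
```

{"method": "servo_tool", "body": {"deltas": [[0,0,-0.2,0,0.2],[0,0,-0.2,0,0.2],[0,0,-0.2,0,0.2],[0,0,-0.2,0,0.2],[0,0,-3,0,0.2],[0,0,-7,0,0.2],[0,0,-12,0,0.2],[0,0,-17,0,0.2],[0,0,-22,0,0.2],[0,0,-26,0,0.2]], "newtons": 35}}

```text
clock: 17.65
eef_pos: [0.5179, 0.4121, 0.2924]
orientation: [0.001, -0.315, 0.949, 0.001]
contact_force: [0.3, 0.7, -0.6]
finger_gap: 0.0471
gripper_force: 36.5
```

```bash
python3 -c "
from h import *
rel(.6095,-.2874)"
```

```text
pos [0.5179 0.4121 0.2924] yaw 2.2115 cm tx,ty [ 34.47 -61.56] F [ 0.3  0.7 -0.6] gap 0.0471 36.5
```

{"method": "servo_tool", "body": {"deltas": [[1.2,-2,0,0,0.2],[3.2,-5.6,0,0,0.2],[5.2,-9.2,0,0,0.2],[7.2,-12.8,0,0,0.2],[9.2,-16.4,0,0,0.2],[11.2,-20,0,0,0.2],[13.2,-23.6,0,0,0.2],[15.2,-27.2,0,0,0.2],[17.2,-30.8,0,0,0.2],[19.2,-34.4,0,0,0.2]]}}

```text
clock: 18.65
eef_pos: [0.5693, 0.0203, 0.2886]
orientation: [0.0, -0.315, 0.949, 0.0]
contact_force: [0.0, 0.0, -1.9]
finger_gap: 0.0473
gripper_force: 36.4
```

{"method": "servo_tool", "body": {"deltas": [[2,-3.6,0,0,0.2],[4,-7.2,0,0,0.2],[6,-10.8,0,0,0.2],[8,-14.4,0,0,0.2],[10,-18,0,0,0.2],[12,-21.6,0,0,0.2],[13.8,-24.8,0,0,0.2],[15.1,-27.1,0,0,0.2],[15.1,-27.1,0,0,0.2],[15.1,-27.1,0,0,0.2]]}}

```text
clock: 19.65
eef_pos: [0.6104, -0.2861, 0.2878]
orientation: [-0.0, -0.314, 0.949, 0.001]
contact_force: [0.9, 0.5, -2.0]
finger_gap: 0.0473
gripper_force: 36.5
```

```bash
python3 -c "
from h import *
rel(.6095,-.2874)"
```

```text
pos [ 0.6104 -0.2861  0.2878] yaw 2.2104 cm tx,ty [ 0.15 -0.05] F [ 0.9  0.5 -2. ] gap 0.0473 36.5
```

{"method": "servo_tool", "body": {"deltas": [[0.2,-0.05,4,0,0.2],[0.2,-0.05,9,0,0.2],[0.2,-0.05,14,0,0.2],[0.2,-0.05,17,0,0.2],[0.2,-0.05,19,0,0.2],[0.2,-0.05,20.5,0,0.2],[0.2,-0.05,21,0,0.2],[0.2,-0.05,21,0,0.2],[0.2,-0.05,21,0,0.2]]}}

```text
clock: 20.55
eef_pos: [0.6101, -0.2873, 0.0804]
orientation: [0.001, -0.315, 0.949, -0.001]
contact_force: [0.3, 0.4, -0.5]
finger_gap: 0.0474
gripper_force: 36.5
```

```bash
python3 -c "
from h import *
rel(.6095,-.2874)"
```

```text
pos [ 0.6101 -0.2873  0.0804] yaw 2.212 cm tx,ty [0.05 0.03] F [ 0.3  0.4 -0.5] gap 0.0474 36.5
```

{"method": "servo_tool", "body": {"deltas": [[0.1,0,0.7,0,0.2],[0.1,0,1.2,0,0.2],[0.1,0,1.6,0,0.2],[0.1,0,1.9,0,0.2],[0.1,0,2.15,0,0.2],[0.1,0,2.15,0,0.2]]}}

```text
clock: 21.15
eef_pos: [0.609, -0.2884, 0.061]
orientation: [0.001, -0.315, 0.949, -0.001]
contact_force: [-5.9, 3.8, 12.8]
finger_gap: 0.0473
gripper_force: 37.8
```

{"method": "servo_tool", "body": {"deltas": [[0,0.1,-0.1,0,0.2],[0,0.15,-0.1,0,0.2],[0,0.15,-0.1,0,0.2]]}}

```text
clock: 21.45
eef_pos: [0.6089, -0.2881, 0.0611]
orientation: [0.001, -0.315, 0.949, -0.002]
contact_force: [0.6, -2.0, 5.4]
finger_gap: 0.0473
gripper_force: 37.2
```

{"method": "servo_tool", "body": {"deltas": [[0,0,0,0,0.9],[0,0,0,0,0.9],[0,0,0,0,0.9],[0,0,0,0,0.9],[0,0,-3,0,0.9],[0,0,-7,0,0.9],[0,0,-12,0,0.9],[0,0,-17,0,0.9],[2,2,-20,0,0.9],[2,2,-20,0,0.9]]}}

```text
clock: 22.45
eef_pos: [0.5795, -0.2836, 0.2661]
orientation: [0.004, -0.315, 0.949, -0.003]
contact_force: [0.4, 0.1, 0.7]
finger_gap: 0.0769
gripper_force: 0.0
```

Run:
```python
from h import *
p,d,c=snap("wrist","w9");W=cloud(d,c);lids(W,p,.088,.12,600)
rel(.6052,-.1531)
```

```text
[ 266  219   56   56 2376] [294. 246.] mid [ 0.6092 -0.288   0.097 ] size [0.043 0.043 0.008] [130.   9. 171.]
[ 270  285   53   51 2092] [296. 310.] mid [ 0.6551 -0.2525  0.0967] size [0.043 0.043 0.009] [129.   9. 161.]
[ 485  327   78   40 1326] [516. 343.] mid [ 0.5605 -0.0831  0.1044] size [0.053 0.016 0.031] [ 96.  11. 111.]
pos [ 0.5797 -0.2829  0.2624] yaw 2.2114 cm tx,ty [-9.81  8.88] F [-0.1 -0.3 -1.8] gap 0.0767 0.0
```

View pics/w9.png

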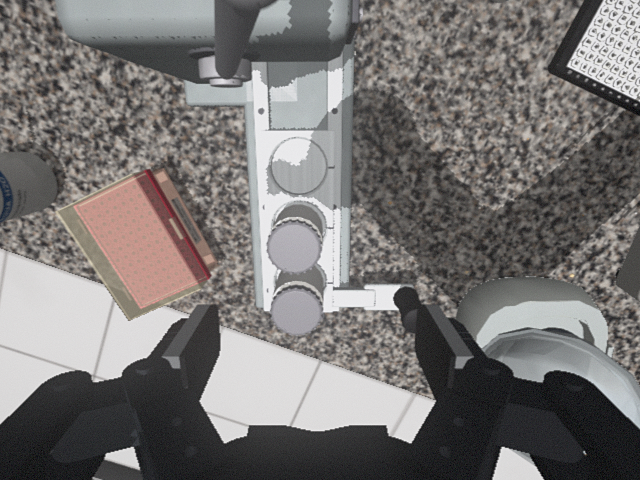

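Both pots are seated in b and c: the lids at (294,246) and (296,310) stand at equal height. Back to the post.

{"method": "servo_tool", "body": {"deltas": [[-1.2,1.1,0,0.14,0.9],[-2.4,2.2,0,0.28,0.8],[-3.6,3.3,0,0.42,0.6],[-4.8,4.4,0,0.56,0.6],[-6,5.5,0,0.7,0.6],[-7.2,6.6,0,0.84,0.6],[-8.4,7.7,0,0.98,0.6],[-9.8,8.9,0,1.12,0.6],[-9.8,8.9,0,1.26,0.6],[-9.8,8.9,0,1.4,0.6]]}}

```text
clock: 23.5
eef_pos: [0.6049, -0.1517, 0.2562]
orientation: [-0.001, 0.373, 0.928, -0.0]
contact_force: [0.7, -0.6, -0.1]
finger_gap: 0.0513
gripper_force: 0.0
```

{"method": "servo_tool", "body": {"deltas": [[0,0,0,0.14,0.6],[0,0,3,0.16,0.6],[0,0,7,0.16,0.6],[0,0,10,0.16,0.6],[0,0,10,0.16,0.6],[0,0,10,0.16,0.6]]}}

```text
clock: 24.1
eef_pos: [0.6048, -0.1528, 0.1579]
orientation: [-0.001, 0.444, 0.896, -0.001]
contact_force: [-0.8, -0.2, 1.0]
finger_gap: 0.0513
gripper_force: 0.0
```

```bash
python3 -c "
from h import *
rel(.6046,-.153)"
```

```text
pos [ 0.6048 -0.1528  0.1579] yaw 0.6518 cm tx,ty [-0.   -0.02] F [-0.8 -0.2  1. ] gap 0.0513 0.0
```

{"method": "servo_tool", "body": {"deltas": [[0,0,3,0,0.6],[0,0,6,0,0.6],[0,0,9,0,0.6],[0,0,9.5,0,0.6],[0,0,9.5,0,0.6],[0,0,9.5,0,0],[0,0,9.5,0,0],[0,0,9.5,0,0],[0,0,9.5,0,0]], "newtons": 40}}

```text
clock: 25.0
eef_pos: [0.6053, -0.1537, 0.0663]
orientation: [0.001, 0.444, 0.896, -0.0]
contact_force: [-4.6, -2.2, 6.1]
finger_gap: 0.0228
gripper_force: 39.8
```

{"method": "servo_tool", "body": {"deltas": [[0,-0.5,0,0,0],[0,-1.5,0,0,0],[0,-3,0,0,0],[0,-5,0,0,0],[0,-7,0,0,0],[0,-9,0,0,0],[0,-11,0,0,0],[0,-13,0,0,0],[0,-14.5,0,0,0],[0,-15.3,0,0,0]]}}

```text
clock: 26.0
eef_pos: [0.4835, -0.2452, 0.0662]
orientation: [0.001, 0.443, 0.896, 0.001]
contact_force: [-3.3, 9.3, 10.7]
finger_gap: 0.0228
gripper_force: 40.4
```

{"method": "servo_tool", "body": {"deltas": [[0,0,0,0,0],[0,0,0,0,0]]}}

```text
clock: 26.2
eef_pos: [0.483, -0.2455, 0.0662]
orientation: [0.0, 0.444, 0.896, 0.0]
contact_force: [-8.1, 5.4, 12.1]
finger_gap: 0.023
gripper_force: 40.5
```

```bash
cat >> h.py <<'E'
def trav():
    s=arm.sense();d=s["eef_pos"][:2]-[.6047,-.1529];print("travel mm",-1000*d@[.7961,.6052],"lat",1000*d@[.6052,-.7961],s["contact_force"],s["eef_pos"][2],s["finger_gap"])
E
python3 -c "
from h import *
trav()"
```

```text
travel mm 152.95426580254872 lat 0.10694454693960154 [-8.09554537  5.36304168 12.09662182] 0.0662042842898795 0.02295117068821659
```

{"method": "servo_tool", "body": {"deltas": [[-0.1,-0.2,0,0,0],[-0.2,-0.4,0,0,0],[-0.2,-0.5,0,0,0],[-0.2,-0.5,0,0,0]]}}

```text
clock: 26.6
eef_pos: [0.4801, -0.2479, 0.0662]
orientation: [-0.001, 0.443, 0.896, 0.001]
contact_force: [-11.4, 17.4, 18.0]
finger_gap: 0.0227
gripper_force: 41.1
```

```bash
python3 -c "
from h import *
trav()"
```

```text
travel mm 156.70594716262332 lat 0.2253568950806084 [-11.38433839  17.35260591  17.97061501] 0.06620119626033828 0.022665813214653045
```

{"method": "servo_tool", "body": {"deltas": [[0.2,0,-0.1,0,0],[0.4,-0.1,-0.2,0,0],[0.4,-0.15,-0.2,0,0],[0.4,-0.15,-0.2,0,0]]}}

```text
clock: 27.0
eef_pos: [0.4785, -0.2488, 0.0664]
orientation: [0.003, 0.444, 0.896, 0.0]
contact_force: [6.1, -4.2, -2.0]
finger_gap: 0.0225
gripper_force: 40.5
```

```bash
python3 -c "
from h import *
trav()"
```

```text
travel mm 158.4871096794571 lat -0.02880587119055633 [ 6.06401453 -4.22546278 -1.98034927] 0.06636829192150825 0.02253515724391172
```

{"method": "servo_tool", "body": {"deltas": [[-0.1,0,0,0,0.6],[-0.1,0,0,0,0.6],[-0.1,0,0,0,0.6],[-0.1,0,-3,0,0.6],[-0.1,0,-7,0,0.6],[-0.1,0,-12,0,0.6],[-0.1,0,-17,0,0.6],[-0.1,0,-22,0,0.6],[-0.1,0,-27,0,0.6],[-0.1,0,-32,0,0.6]]}}

```text
clock: 28.0
eef_pos: [0.4769, -0.2485, 0.3874]
orientation: [0.0, 0.444, 0.896, 0.0]
contact_force: [0.9, 0.1, 0.6]
finger_gap: 0.0507
gripper_force: 0.0
```

{"method": "servo_tool", "body": {"deltas": [[0,0,-4,-0.14,0.6],[0,0,-4,-0.28,0.6],[0,0,-4,-0.42,0.6],[0,0,-4,-0.56,0.6],[0,0,-4,-0.7,0.6],[0,0,-4,-0.84,0.6],[0,0,-4,-0.98,0.6],[0,0,-4,-1.12,0.6],[0,0,-4,-1.26,0.6],[0,0,-4,-1.4,0.6]]}}

```text
clock: 29.0
eef_pos: [0.4774, -0.2486, 0.4252]
orientation: [-0.0, -0.241, 0.971, 0.0]
contact_force: [0.6, 1.1, -0.3]
finger_gap: 0.0516
gripper_force: 0.0
```

{"method": "servo_tool", "body": {"deltas": [[0,0,0,-0.14,0.6],[0,0,0,-0.17,0.6],[0,0,0,-0.17,0.6]]}}

```text
clock: 29.3
eef_pos: [0.4774, -0.2486, 0.4251]
orientation: [-0.0, -0.319, 0.948, 0.0]
contact_force: [0.6, 0.5, -0.1]
finger_gap: 0.0514
gripper_force: 0.0
```

Run:
```python
from h import *
rel(.4756,-.3753)
p,d,c=snap("wrist","w10");W=cloud(d,c);
p1=cv2.cvtColor(p,cv2.COLOR_BGR2HSV)
lids(W,p,.088,.105,300)
print("lever");lids(W,p,.312,.335,100)
```

```text
pos [ 0.4774 -0.2486  0.4251] yaw 2.2193 cm tx,ty [ 7.8  -9.99] F [ 0.6  0.5 -0.1] gap 0.0514 0.0
[ 207  157   40   39 1191] [226. 176.] mid [ 0.5291 -0.3466  0.0974] size [0.043 0.043 0.008] [128.   8. 183.]
[  0 197  33  50 546] [ 20. 218.] mid [ 0.7362 -0.5293  0.0965] size [0.044 0.045 0.017] [ 26.   9. 114.]
[594 247  46  59 676] [618. 277.] mid [0.3287 0.1315 0.0965] size [0.08  0.011 0.017] [35.  9. 99.]
lever
[ 125   42   46  151 4603] [148. 116.] mid [ 0.4754 -0.3746  0.3212] size [0.066 0.053 0.012] [110.  12.  83.]
```

View pics/w10.png

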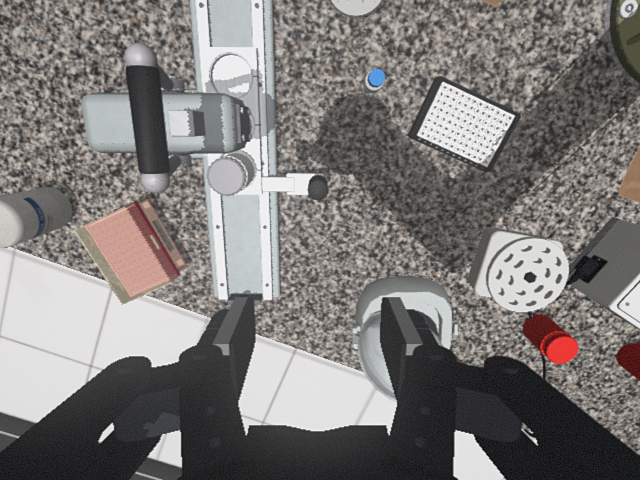

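Pot c's lid has moved 157.4 mm, so nest b is under the ram. The lever bar runs (140,55)–(157,182), with its middle at world (0.475,-0.375).

{"method": "servo_tool", "body": {"deltas": [[2,-2.6,0,0,0.6],[4,-5.2,0,0,0.6],[6,-7.8,0,0,0.6],[7.7,-10,0,0,0.6],[7.7,-10,3,0,0.6],[7.7,-10,6,0,0.6],[7.7,-10,6,0,0.6],[7.7,-10,6,0,0.6]]}}

```text
clock: 30.15
eef_pos: [0.4765, -0.3749, 0.3659]
orientation: [-0.0, -0.319, 0.948, -0.0]
contact_force: [-0.7, -1.3, 1.3]
finger_gap: 0.0514
gripper_force: 0.0
```

Run:
```python
from h import *
rel(.476,-.375)
p,d,c=snap("wrist","w11");W=cloud(d,c);lids(W,p,.312,.335,300)
```

```text
pos [ 0.4765 -0.3749  0.3659] yaw 2.2201 cm tx,ty [0.05 0.02] F [-0.7 -1.3  1.3] gap 0.0514 0.0
[ 299  197   37  160 5321] [317. 275.] mid [ 0.4751 -0.377   0.3226] size [0.066 0.053 0.009] [107.  10.  83.]
```

View pics/w11.png

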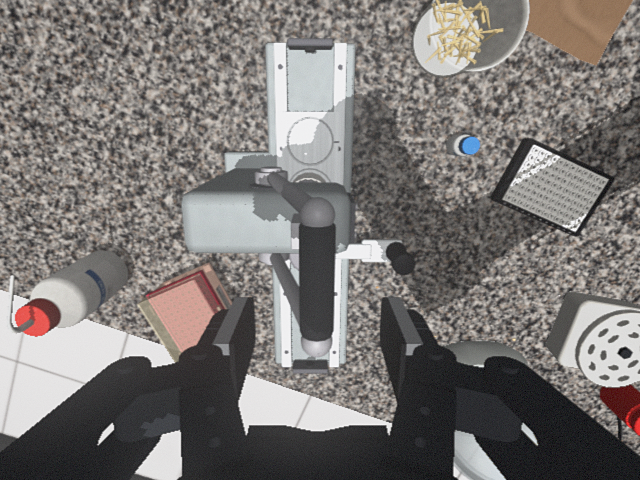

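The bar lies between the fingers, from (317,210) to (315,345). I'll descend and grip it.

{"method": "servo_tool", "body": {"deltas": [[0.1,-0.05,2,0,0.6],[0.1,-0.05,4,0,0.6],[0.1,-0.05,5.2,0,0.6],[0.1,-0.05,5.2,0,0.6],[0.1,-0.05,5.2,0,0.3],[0.1,-0.05,5.2,0,0],[0.1,-0.05,5.2,0,0],[0.1,-0.05,5.2,0,0],[0.1,-0.05,5.2,0,0]], "newtons": 50}}

```text
clock: 31.1
eef_pos: [0.4762, -0.3757, 0.3149]
orientation: [0.001, -0.32, 0.947, -0.001]
contact_force: [-2.3, 4.5, 6.1]
finger_gap: 0.0164
gripper_force: 48.9
```

```bash
cat >> h.py <<'E'
def arc(q0=0.,qs=np.arange(0,1.2,.1)):
    s=arm.sense();g=1.309-q0
    for q in qs:
        f=1.309-q;print(round(q,2),"ty",round(15*(np.cos(f)-np.cos(g)),2),"tz",round(15*(np.sin(g)-np.sin(f)),2))
E
python3 -c "
from h import *
rel(.476,-.375);arc(0,[.1,.2,.3,.4,.5,.6,.7,.8,.9,1,1.05,1.1,1.13,1.16])"
```

```text
pos [ 0.4762 -0.3757  0.3149] yaw 2.2217 cm tx,ty [-0.02  0.07] F [-2.3  4.5  6.1] gap 0.0164 48.9
0.1 ty 1.43 tz 0.46
0.2 ty 2.8 tz 1.06
0.3 ty 4.11 tz 1.79
0.4 ty 5.34 tz 2.66
0.5 ty 6.47 tz 3.63
0.6 ty 7.5 tz 4.72
0.7 ty 8.42 tz 5.91
0.8 ty 9.22 tz 7.18
0.9 ty 9.88 tz 8.52
1 ty 10.41 tz 9.93
1.05 ty 10.62 tz 10.65
1.1 ty 10.79 tz 11.38
1.13 ty 10.88 tz 11.82
1.16 ty 10.95 tz 12.26
```

{"method": "servo_tool", "body": {"deltas": [[0.7,0,0,0,0],[0,1.43,0.46,0,0],[0,2.8,1.06,0,0],[0,4.11,1.79,0,0],[0,5.34,2.66,0,0],[0,6.47,3.63,0,0],[0,6.47,3.63,0,0]]}}

```text
clock: 31.8
eef_pos: [0.4378, -0.3244, 0.2785]
orientation: [0.002, -0.32, 0.947, -0.002]
contact_force: [4.7, -0.4, 5.4]
finger_gap: 0.0162
gripper_force: 51.7
```

```bash
python3 -c "
from h import *
rel(.476,-.375);arc(0.5,[.6,.7,.8,.9,1,1.05,1.1,1.13,1.16])"
```

```text
pos [ 0.4378 -0.3244  0.2785] yaw 2.2221 cm tx,ty [ 0.03 -6.34] F [ 4.7 -0.4  5.4] gap 0.0162 51.7
0.6 ty 1.03 tz 1.09
0.7 ty 1.95 tz 2.27
0.8 ty 2.75 tz 3.54
0.9 ty 3.41 tz 4.89
1 ty 3.94 tz 6.29
1.05 ty 4.15 tz 7.01
1.1 ty 4.32 tz 7.74
1.13 ty 4.41 tz 8.18
1.16 ty 4.48 tz 8.63
```

{"method": "servo_tool", "body": {"deltas": [[0,1.03,1.09,0,0],[0,1.95,2.27,0,0],[0,2.75,3.54,0,0],[0,3.41,4.89,0,0],[0,3.94,6.29,0,0],[0,4.15,7.01,0,0],[0,4.32,7.74,0,0],[0,4.41,8.3,0,0],[0,4.41,8.8,0,0],[0,4.41,8.8,0,0]]}}

```text
clock: 32.8
eef_pos: [0.4109, -0.2887, 0.1909]
orientation: [0.001, -0.32, 0.947, 0.0]
contact_force: [-2.0, 8.7, 11.5]
finger_gap: 0.0161
gripper_force: 59.9
```

```bash
python3 -c "
from h import *
rel(.476,-.375)"
```

```text
pos [ 0.4109 -0.2887  0.1909] yaw 2.2224 cm tx,ty [  0.06 -10.81] F [-2.   8.7 11.5] gap 0.0161 59.9
```

{"method": "servo_tool", "body": {"deltas": [[0,0,0.3,0,0],[0,0,0.5,0,0],[0,0,0.5,0,0]]}}

```text
clock: 33.1
eef_pos: [0.4109, -0.2886, 0.1897]
orientation: [0.002, -0.32, 0.947, -0.001]
contact_force: [-9.1, 17.9, 26.5]
finger_gap: 0.0165
gripper_force: 61.5
```

Run:
```python
from h import *
rel(.476,-.375)
p,d,c=snap("wrist","w12");p,d,c=snap("side","s12")
cv2.imwrite("pics/s12c.png",cv2.resize(p[220:440,300:500],None,fx=2.6,fy=2.6,interpolation=cv2.INTER_CUBIC))
```

```text
pos [ 0.4109 -0.2886  0.1897] yaw 2.2231 cm tx,ty [  0.07 -10.81] F [-9.1 17.9 26.5] gap 0.0165 61.5
```

View pics/s12c.png

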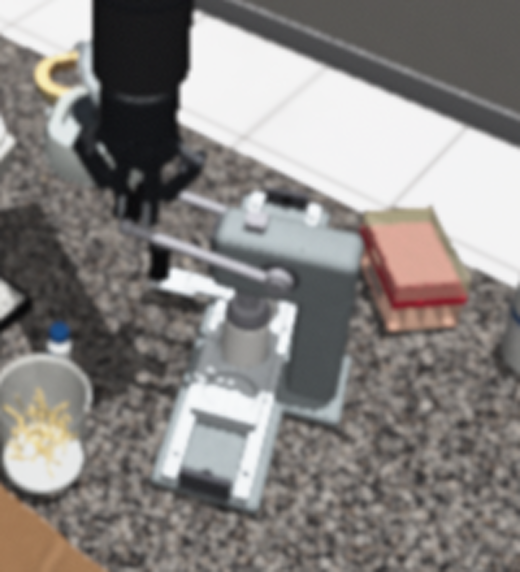

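The side crop shows the ram down on the pot at (248,320), and the force rises steeply at the bottom stop. I'll ease the lever up along the same arc.

{"method": "servo_tool", "body": {"deltas": [[0,0,-0.6,0,0],[0,0,-1,0,0],[0,-0.09,-1.56,0,0],[0,-0.26,-2.29,0,0],[0,-0.47,-3.01,0,0],[0,-0.72,-3.71,0,0],[0,-1,-4.41,0,0],[0,-1.32,-5.1,0,0],[0,-1.66,-5.76,0,0],[0,-1.66,-5.76,0,0]]}}

```text
clock: 34.2
eef_pos: [0.4223, -0.3038, 0.2404]
orientation: [0.001, -0.319, 0.948, -0.001]
contact_force: [9.2, -7.8, -6.0]
finger_gap: 0.0165
gripper_force: 59.3
```

{"method": "servo_tool", "body": {"deltas": [[0,-0.4,-0.65,0,0],[0,-0.8,-1.27,0,0],[0,-1.25,-1.87,0,0],[0,-1.72,-2.45,0,0],[0,-2.22,-3,0,0],[0,-2.75,-3.54,0,0],[0,-3.88,-4.51,0,0],[0,-4.5,-4.96,0,0],[0,-5.11,-5.38,0,0],[0,-5.11,-5.38,0,0]]}}

```text
clock: 35.2
eef_pos: [0.4521, -0.3435, 0.2945]
orientation: [-0.0, -0.32, 0.948, 0.0]
contact_force: [4.3, -1.0, -3.3]
finger_gap: 0.016
gripper_force: 53.9
```

{"method": "servo_tool", "body": {"deltas": [[0,-0.65,-0.38,0,0],[0,-1.31,-0.73,0,0],[0,-2,-1.05,0,0],[0,-2.68,-1.33,0,0],[0,-3.4,-1.57,0,0],[0,-4.11,-1.79,0,0],[0,-4.3,-1.82,0,0],[0,-4.3,-1.82,0,0]]}}

```text
clock: 36.0
eef_pos: [0.4764, -0.376, 0.3144]
orientation: [-0.001, -0.32, 0.947, 0.002]
contact_force: [-5.7, 13.8, 4.4]
finger_gap: 0.0162
gripper_force: 51.8
```

Run:
```python
from h import *
rel(.4762,-.3757)
```

```text
pos [ 0.4764 -0.376   0.3144] yaw 2.2227 cm tx,ty [-0.    0.03] F [-5.7 13.8  4.4] gap 0.0162 51.8
```

{"method": "servo_tool", "body": {"deltas": [[0,0.3,0,0,0],[0,0.3,0,0,0.6],[0,0.3,0,0,0.6],[0,0.3,-2,0,0.6],[0,0.3,-5,0,0.6],[0,0.3,-8,0,0.6],[-2,2.5,-8,0.14,0.6],[-4,5,-8,0.28,0.6],[-6,7.5,-8,0.42,0.6],[-7.85,10,-8,0.56,0.6]]}}

```text
clock: 37.0
eef_pos: [0.4791, -0.2497, 0.3935]
orientation: [-0.0, -0.042, 0.999, -0.0]
contact_force: [0.6, 0.0, 0.5]
finger_gap: 0.0511
gripper_force: 0.0
```

Run:
```python
from h import *
rel(.4785,-.249)
p,d,c=snap("wrist","w13");W=cloud(d,c);lids(W,p,.085,.105,300)
print("lever");lids(W,p,.312,.335,300)
cv2.imwrite("pics/w13c.png",p)
```

```text
pos [ 0.4791 -0.2497  0.3935] yaw 1.6548 cm tx,ty [0.05 0.08] F [0.6 0.  0.5] gap 0.0511 0.0
[ 211  210   42   41 1257] [231. 231.] mid [ 0.5291 -0.3463  0.0934] size [0.043 0.044 0.016] [128.   9. 177.]
[ 60 352  48  21 423] [ 88. 361.] mid [ 0.7227 -0.5342  0.0949] size [0.017 0.047 0.02 ] [ 25.   9. 130.]
lever
[  35  174  117  128 5201] [ 93. 237.] mid [ 0.4752 -0.3737  0.3205] size [0.066 0.052 0.013] [101.  12.  90.]
```

{"method": "servo_tool", "body": {"deltas": [[0,0,4,0.14,0.6],[0,0,8,0.28,0.6],[0,0,12,0.42,0.6],[0,0,16,0.56,0.6],[0,0,20,0.7,0.6],[0,0,23,0.84,0.6],[0,0,24,0.98,0.6],[0,0,24,1,0.6],[0,0,24,1,0.6]]}}

```text
clock: 37.95
eef_pos: [0.4795, -0.2508, 0.1544]
orientation: [0.0, 0.438, 0.899, -0.0]
contact_force: [-0.3, -0.1, 0.3]
finger_gap: 0.0512
gripper_force: 0.0
```

Run:
```python
from h import *
rel(.4785,-.249)
p,d,c=snap("wrist","w14");W=cloud(d,c);q=W.reshape(-1,3)
m=(abs(q[:,2]-.083)<.005)&(np.hypot(q[:,0]-.4785,q[:,1]+.249)<.03);print("post",m.sum(),(q[m].max(0)+q[m].min(0))/2)
```

```text
pos [ 0.4795 -0.2508  0.1544] yaw 0.6642 cm tx,ty [0.21 0.03] F [-0.3 -0.1  0.3] gap 0.0512 0.0
post 1645 [ 0.47803395 -0.24787423  0.08134549]
```

{"method": "servo_tool", "body": {"deltas": [[0.3,0.05,3,0.014,0.6],[0.3,0.05,6,0.014,0.6],[0.3,0.05,8,0.014,0.6],[0.3,0.05,8.8,0.014,0.6],[0.3,0.05,8.8,0.014,0.6],[0.3,0.05,8.8,0.014,0],[0.3,0.05,8.8,0.014,0],[0.3,0.05,8.8,0.014,0],[0.3,0.05,8.8,0.014,0]], "newtons": 40}}

```text
clock: 38.9
eef_pos: [0.4788, -0.2479, 0.0675]
orientation: [0.001, 0.445, 0.895, 0.0]
contact_force: [-0.5, 0.8, 5.7]
finger_gap: 0.0229
gripper_force: 39.3
```

{"method": "servo_tool", "body": {"deltas": [[0,-0.5,0,0,0],[0,-1.5,0,0,0],[0,-2.7,0,0,0],[0,-3.9,0,0,0],[0,-4.9,0,0,0],[0,-5.4,0,0,0],[0,-5.6,0,0,0],[0,-5.6,0,0,0]]}}

```text
clock: 39.7
eef_pos: [0.434, -0.2816, 0.0674]
orientation: [0.001, 0.445, 0.895, 0.0]
contact_force: [-1.3, 2.8, 6.2]
finger_gap: 0.023
gripper_force: 39.6
```

```bash
python3 -c "
from h import *
trav();rel(.4785,-.249)"
```

```text
travel mm 213.7546098564884 lat -0.8768121402762574 [-1.33802255  2.78429108  6.17144134] 0.06744609668518002 0.022975222469717626
pos [ 0.434  -0.2816  0.0674] yaw 0.648 cm tx,ty [-0.09  5.51] F [-1.3  2.8  6.2] gap 0.023 39.6
```

{"method": "servo_tool", "body": {"deltas": [[0,-0.15,0,0,0],[0,-0.25,0,0,0],[0,-0.25,0,0,0],[0,-0.25,0,0,0]]}}

```text
clock: 40.1
eef_pos: [0.4324, -0.2828, 0.0674]
orientation: [0.001, 0.445, 0.896, 0.0]
contact_force: [-0.4, 2.9, 6.6]
finger_gap: 0.0228
gripper_force: 39.6
```

```bash
python3 -c "
from h import *
trav()"
```

```text
travel mm 215.80277207318872 lat -0.9050459275603941 [-0.36476742  2.85982913  6.62668616] 0.06744257303872597 0.022772691890807634
```

{"method": "servo_tool", "body": {"deltas": [[0,0,0,0,0.6],[0,0,0,0,0.6],[0,0,0,0,0.6],[0,0,-3,0,0.6],[0,0,-8,0,0.6],[0,0,-13,0,0.6],[0,0,-18,0,0.6],[0,0,-23,0,0.6],[0,0,-28,0,0.6],[0,0,-33,0,0.6]]}}

```text
clock: 41.1
eef_pos: [0.4308, -0.2828, 0.3974]
orientation: [0.0, 0.445, 0.895, 0.0]
contact_force: [1.5, -0.1, 0.8]
finger_gap: 0.0515
gripper_force: 0.0
```

{"method": "servo_tool", "body": {"deltas": [[0,0,-4,-0.14,0.6],[0,0,-4,-0.28,0.6],[-2,-0.4,-4,-0.42,0.6],[-4,-0.8,-4,-0.56,0.6],[-6,-1.2,-4,-0.7,0.6],[-8,-1.7,-4,-0.84,0.6],[-10.05,-2.1,-4,-0.98,0.6],[-10.05,-2.1,-4,-1.12,0.6],[-10.05,-2.1,-4,-1.26,0.6],[-10.05,-2.1,-4,-1.4,0.6]]}}

```text
clock: 42.1
eef_pos: [0.4753, -0.376, 0.4347]
orientation: [-0.001, -0.239, 0.971, 0.0]
contact_force: [-0.9, 0.5, 0.2]
finger_gap: 0.0513
gripper_force: 0.0
```

{"method": "servo_tool", "body": {"deltas": [[0,0,0,-0.14,0.6],[0,0,3,-0.17,0.6],[0,0,6,-0.17,0.6],[0,0,6,-0.17,0.6],[0,0,6,-0.17,0.6]]}}

```text
clock: 42.6
eef_pos: [0.4749, -0.3758, 0.3758]
orientation: [-0.001, -0.318, 0.948, 0.0]
contact_force: [0.3, 0.4, 0.5]
finger_gap: 0.0515
gripper_force: 0.0
```

Run:
```python
from h import *
rel(.4762,-.3757)
p,d,c=snap("wrist","w15");W=cloud(d,c);q=W.reshape(-1,3);lids(W,p,.312,.335,300)
m=(abs(q[:,2]-.083)<.005)&(np.hypot(q[:,0]-.4325,q[:,1]+.2828)<.03);P=(q[m].max(0)+q[m].min(0))/2;print("post",m.sum(),P,-1000*(P[:2]-[.6046,-.1530])@[.7961,.6052])
```

```text
pos [ 0.4749 -0.3758  0.3758] yaw 2.2172 cm tx,ty [-0.11 -0.07] F [0.3 0.4 0.5] gap 0.0515 0.0
[ 299  197   36  152 4805] [316. 272.] mid [ 0.4751 -0.3769  0.3226] size [0.066 0.053 0.009] [106.  10.  83.]
post 423 [ 0.43192588 -0.2829993   0.08157926] 216.14144056477772
```

Travel is 216.1 mm, so nest c is under the ram. Gripping the lever again.

{"method": "servo_tool", "body": {"deltas": [[-0.1,-0.07,2,0,0.6],[-0.1,-0.07,4.5,0,0.6],[-0.1,-0.07,6.2,0,0.6],[-0.1,-0.07,6.2,0,0.6],[-0.1,-0.07,6.2,0,0.3],[-0.1,-0.07,6.2,0,0],[-0.1,-0.07,6.2,0,0],[-0.1,-0.07,6.2,0,0],[-0.1,-0.07,6.2,0,0]], "newtons": 50}}

```text
clock: 43.55
eef_pos: [0.4763, -0.3755, 0.3159]
orientation: [0.001, -0.318, 0.948, -0.001]
contact_force: [-1.2, 4.2, 5.9]
finger_gap: 0.0165
gripper_force: 48.8
```

{"method": "servo_tool", "body": {"deltas": [[0,0.7,0.2,0,0],[0,1.43,0.46,0,0],[0,2.8,1.06,0,0],[0,4.11,1.79,0,0],[0,5.34,2.66,0,0],[0,6.47,3.63,0,0],[0,6.47,3.63,0,0]]}}

```text
clock: 44.25
eef_pos: [0.4377, -0.324, 0.2791]
orientation: [0.002, -0.318, 0.948, -0.002]
contact_force: [2.1, -0.2, 6.4]
finger_gap: 0.0165
gripper_force: 51.9
```

{"method": "servo_tool", "body": {"deltas": [[0,1.03,1.09,0,0],[0,1.95,2.27,0,0],[0,2.75,3.54,0,0],[0,3.41,4.89,0,0],[0,3.94,6.29,0,0],[0,4.15,7.01,0,0],[0,4.32,7.74,0,0],[0,4.41,8.3,0,0],[0,4.41,8.9,0,0],[0,4.41,9.3,0,0]]}}

```text
clock: 45.25
eef_pos: [0.4109, -0.2885, 0.19]
orientation: [0.001, -0.318, 0.948, -0.001]
contact_force: [-14.1, 23.1, 39.6]
finger_gap: 0.0168
gripper_force: 63.2
```

{"method": "servo_tool", "body": {"deltas": [[0,0,0,0,0],[0,0,0,0,0]]}}

```text
clock: 45.45
eef_pos: [0.411, -0.2885, 0.1905]
orientation: [0.001, -0.318, 0.948, -0.001]
contact_force: [-11.8, 16.5, 27.7]
finger_gap: 0.0161
gripper_force: 62.0
```

Bottom stop reached again, at the same pose and force. I'll ease it back.

{"method": "servo_tool", "body": {"deltas": [[0,0,-0.6,0,0],[0,0,-1,0,0],[0,-0.09,-1.56,0,0],[0,-0.26,-2.29,0,0],[0,-0.47,-3.01,0,0],[0,-0.72,-3.71,0,0],[0,-1,-4.41,0,0],[0,-1.32,-5.1,0,0],[0,-1.66,-5.76,0,0],[0,-1.66,-5.76,0,0]]}}

```text
clock: 46.45
eef_pos: [0.4226, -0.3039, 0.2413]
orientation: [0.001, -0.317, 0.948, -0.002]
contact_force: [8.0, -11.0, -4.3]
finger_gap: 0.016
gripper_force: 60.5
```

{"method": "servo_tool", "body": {"deltas": [[0,-0.4,-0.65,0,0],[0,-0.8,-1.27,0,0],[0,-1.25,-1.87,0,0],[0,-1.72,-2.45,0,0],[0,-2.22,-3,0,0],[0,-2.75,-3.54,0,0],[0,-3.3,-4.05,0,0],[0,-3.88,-4.51,0,0],[0,-4.5,-4.96,0,0],[0,-5.11,-5.38,0,0]]}}

```text
clock: 47.45
eef_pos: [0.452, -0.3431, 0.2946]
orientation: [-0.0, -0.318, 0.948, 0.001]
contact_force: [3.8, -4.7, -10.1]
finger_gap: 0.0164
gripper_force: 54.4
```

{"method": "servo_tool", "body": {"deltas": [[0,-0.65,-0.38,0,0],[0,-1.31,-0.73,0,0],[0,-2,-1.05,0,0],[0,-2.68,-1.33,0,0],[0,-3.4,-1.57,0,0],[0,-4.11,-1.79,0,0],[0,-4.3,-1.82,0,0],[0,-4.3,-1.82,0,0]]}}

```text
clock: 48.25
eef_pos: [0.4765, -0.3759, 0.3148]
orientation: [-0.001, -0.318, 0.948, 0.002]
contact_force: [-5.4, 10.6, 2.4]
finger_gap: 0.0162
gripper_force: 52.3
```

Run:
```python
from h import *
rel(.4762,-.3757)
```

```text
pos [ 0.4765 -0.3759  0.3148] yaw 2.2187 cm tx,ty [0.01 0.03] F [-5.4 10.6  2.4] gap 0.0162 52.3
```

{"method": "servo_tool", "body": {"deltas": [[0,0.3,0,0,0],[0,0.3,0,0,0.6],[0,0.3,0,0,0.6],[0,0.3,-2,0,0.6],[0,0.3,-5,0,0.6],[0,0.3,-8,0,0.6],[-0.6,3,-8,0.14,0.6],[-1.2,6,-8,0.28,0.6],[-1.8,9,-8,0.42,0.6],[-2.1,10.2,-8,0.56,0.6]]}}

```text
clock: 49.25
eef_pos: [0.4317, -0.282, 0.3956]
orientation: [0.001, -0.041, 0.999, -0.001]
contact_force: [-0.6, -0.1, 1.2]
finger_gap: 0.0513
gripper_force: 0.0
```

{"method": "servo_tool", "body": {"deltas": [[0,0,0,0.14,0.6],[0,0,0,0.28,0.6],[0,0,0,0.42,0.6],[0,0,0,0.56,0.6],[0,0,0,0.7,0.6],[0,0,4,0.84,0.6],[0,0,9,0.98,0.6],[0,0,14,1.01,0.6],[0,0,18,1.01,0.6],[0,0,22,1.01,0.6]]}}

```text
clock: 50.25
eef_pos: [0.4325, -0.2833, 0.1726]
orientation: [0.0, 0.445, 0.895, -0.0]
contact_force: [1.2, -0.1, 0.4]
finger_gap: 0.0512
gripper_force: 0.0
```

Run:
```python
from h import *
rel(.432,-.283)
p,d,c=snap("wrist","w16");W=cloud(d,c);q=W.reshape(-1,3)
m=(abs(q[:,2]-.083)<.005)&(np.hypot(q[:,0]-.432,q[:,1]+.283)<.03);print("post",m.sum(),(q[m].max(0)+q[m].min(0))/2)
rel(.432,-.283)
```

```text
pos [ 0.4325 -0.2833  0.1726] yaw 0.6475 cm tx,ty [ 0.06 -0.02] F [ 1.2 -0.1  0.4] gap 0.0512 0.0
post 1397 [ 0.43233948 -0.28227139  0.08137014]
pos [ 0.4301 -0.2816  0.1646] yaw 0.6472 cm tx,ty [-0.23  0.07] F [-0.4  0.6 -8.4] gap 0.0512 0.0
```

{"method": "servo_tool", "body": {"deltas": [[-0.05,0.05,3,-0.003,0.6],[-0.05,0.05,6,-0.003,0.6],[-0.05,0.05,8.5,-0.003,0.6],[-0.05,0.05,9.5,-0.003,0.6],[-0.05,0.05,9.5,-0.003,0.6],[-0.05,0.05,9.5,-0.003,0],[-0.05,0.05,9.5,-0.003,0],[-0.05,0.05,9.5,-0.003,0],[-0.05,0.05,9.5,-0.003,0]], "newtons": 40}}

```text
clock: 51.2
eef_pos: [0.4344, -0.2837, 0.0811]
orientation: [0.002, 0.444, 0.896, -0.0]
contact_force: [-0.3, 0.9, 5.5]
finger_gap: 0.0225
gripper_force: 39.2
```

```bash
python3 -c "
from h import *
trav();rel(.6046,-.153)"
```

```text
travel mm 214.7297927112598 lat 1.0807499888759224 [-0.32321129  0.90232477  5.51960788] 0.08111071138582693 0.022520765529646648
pos [ 0.4344 -0.2837  0.0811] yaw 0.6509 cm tx,ty [ 0.09 21.46] F [-0.3  0.9  5.5] gap 0.0225 39.2
```

{"method": "servo_tool", "body": {"deltas": [[0,0.5,0,0,0],[0,1.5,0,0,0],[0,3.5,0,0,0],[0,5.5,0,0,0],[0,7.5,0,0,0],[0,9.5,0,0,0],[0,11.5,0,0,0],[0,13.5,0,0,0],[0,15.5,0,0,0],[0,16.5,0,0,0]]}}

```text
clock: 52.2
eef_pos: [0.5672, -0.1838, 0.0811]
orientation: [0.003, 0.444, 0.896, -0.0]
contact_force: [0.4, -7.4, 4.9]
finger_gap: 0.0223
gripper_force: 39.4
```

{"method": "servo_tool", "body": {"deltas": [[0,1,0,0,0],[0,2.2,0,0,0],[0,3.5,0,0,0],[0,4.3,0,0,0],[0,4.8,0,0,0],[0,5.2,0,0,0],[0,5.4,0,0,0],[0,5.4,0,0,0]]}}

```text
clock: 53.0
eef_pos: [0.6062, -0.1545, 0.0811]
orientation: [-0.0, 0.445, 0.896, -0.004]
contact_force: [-8.9, -12.3, 9.3]
finger_gap: 0.0218
gripper_force: 40.0
```

```bash
python3 -c "
from h import *
trav()"
```

```text
travel mm -0.238679339127308 lat 2.219828678312979 [ -8.93476494 -12.33754806   9.32151037] 0.08105738304382165 0.02184823240760156
```

{"method": "servo_tool", "body": {"deltas": [[0,-0.2,0,0,0],[0,-0.2,0,0,0.6],[0,-0.2,0,0,0.6],[0,-0.2,0,0,0.6],[0,-0.2,-4,0,0.6],[0,-0.2,-8,0,0.6],[0,-0.2,-12,0,0.6],[0,-0.2,-17,0,0.6],[0,-0.2,-22,0,0.6],[0,-0.2,-22,0,0.6]]}}

```text
clock: 54.0
eef_pos: [0.6078, -0.1522, 0.3081]
orientation: [0.006, 0.444, 0.896, 0.002]
contact_force: [0.0, -0.9, 0.9]
finger_gap: 0.0514
gripper_force: 0.0
```

Run:
```python
from h import *
p,d,c=snap("wrist","w17");W=cloud(d,c);q=W.reshape(-1,3);lids(W,p,.085,.105,100)
m=(abs(q[:,2]-.083)<.005)&(np.hypot(q[:,0]-.604,q[:,1]+.153)<.03);print("post",m.sum(),(q[m].max(0)+q[m].min(0))/2)
for b in((.609,-.288),(.655,-.2525)):
    k=(q[:,2]>.088)&(q[:,2]<.105)&(np.hypot(q[:,0]-b[0],q[:,1]-b[1])<.018);print(b,k.sum(),np.median(q[k,2]) if k.any() else 0)
p=cv2.imread("pics/w9.png")
rel(.6046,-.153)
```

```text
[213 290  39  24 335] [228. 300.] mid [ 0.5988 -0.2812  0.0905] size [0.022 0.033 0.01 ] [122.   9. 132.]
[ 271  290   46   45 1568] [294. 312.] mid [ 0.6561 -0.2509  0.0909] size [0.043 0.043 0.01 ] [129.   9. 145.]
[254 298   7  27 104] [257. 311.] mid [ 0.6246 -0.2741  0.0902] size [0.017 0.018 0.01 ] [119.   8. 125.]
[ 75 350  42  18 457] [ 96. 357.] mid [ 0.5202 -0.418   0.095 ] size [0.036 0.02  0.02 ] [91. 14. 62.]
post 594 [ 0.6048213  -0.15264211  0.08155049]
(0.609, -0.288) 111 0.09420105999301515
(0.655, -0.2525) 897 0.09443133986861785
pos [ 0.6074 -0.1515  0.3037] yaw 0.6511 cm tx,ty [ 0.05 -0.31] F [ 1.4  0.2 -1. ] gap 0.0511 0.0
```

View pics/w17.png

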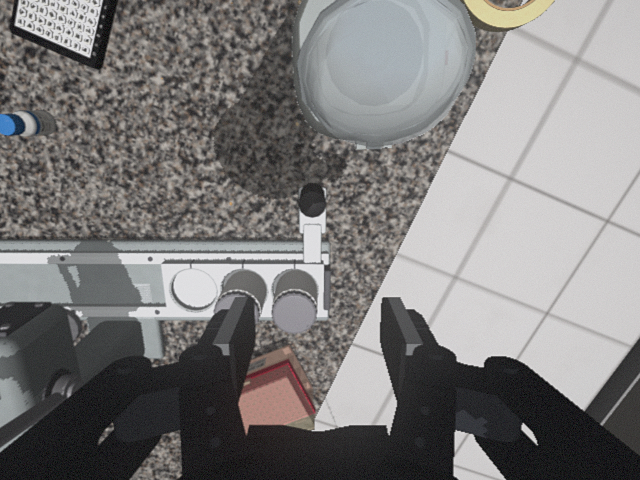

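The wrist view shows both pots standing in nests b and c at (240,300) and (294,312). The lid tops are at 0.094, the closed height. The post at (312,200) matches its position at the stop. Handing in.

```bash
python3 -c "
from cell import arm
print(arm.hand_in())"
```

```text
the job is handed in; nothing more can be done
None
```

I pressed the lids home on both pots present (the third was absent). They stand in nests b and c, the carriage is at its loading-end stop and the lever is up. I handed the job in at about 54 s; the hand-in gave no verdict.

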